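# Clear the lighthouse base board and stand up its house walls

### The job

The lighthouse model's base board is ready for the keeper's house. First clear the two mixing pots off it by nesting all three pots where the widest stands on the bench: the middle pot in the widest and the narrowest in the middle one. Then stand the taller wall upright on its foot edge, door at the bottom and windows at the top, squarely and centred on the outline next to the tower, and the shorter wall likewise on the outer outline; leave both walls standing freely, either face towards the tower, and do not disturb the other things on the bench.

Things in the scene. Friction and masses are not known exactly. Their poses are not given: they have to be found in the camera images.
- plinth: fixed white base board of the model, 22 mm high. Origin: on its underside, midway between the two outlines; it spans x -95..95, y -85..215 mm; x points roughly away from the robot. A fixed white tower stands on it at x 0, y 165 mm: foot 84 mm square and 30 mm high, then round, at most 34 mm in radius, top 257 mm above the bench
- mark_inner (a point): centre of the wall outline next to the tower (thin black rectangle 70 x 20 mm painted flat on the board's top face, long side along the board's x), at x 0, y +40 mm of the board, on the top face
- mark_outer (a point): centre of the outer wall outline (same size and direction), at x 0, y -40 mm of the board, on the top face, 80 mm from the other and farther from the tower
- wall_tall: loose white wall panel 112 x 64 x 14 mm, 75 g, plain rectangle; painted flat on both faces: dark door at the foot edge, two windows near the roof edge. Starts flat on either drying block. Origin: centre of the 112 x 64 face that lies down at the start. x: along the 112 mm from foot to roof edge (up when standing), y: along the 64 mm, z: through the 14 mm thickness, away from the origin's face
- wall_tall_foot (a point): middle of the tall wall's foot edge face (64 x 14 mm), which stands on the board in the end
- wall_short: loose white wall panel 84 x 64 x 14 mm, 56 g, plain rectangle; painted flat on both faces: dark door at the foot edge, two windows near the roof edge. Starts flat on either drying block. Origin: centre of the 84 x 64 face that lies down at the start. x: along the 84 mm from foot to roof edge (up when standing), y: along the 64 mm, z: through the 14 mm thickness, away from the origin's face
- wall_short_foot (a point): middle of the short wall's foot edge face (64 x 14 mm), which stands on the board in the end
- block_a: fixed wooden drying block 70 x 34 x 26 mm (x, y, z); origin: centre of its underside. A wall lies centrally on it, lengthwise along the block's x, its 64 mm width overhanging both sides by about 15 mm, its foot towards the block's +x
- block_b: the same as block_a, under the other wall
- pot_large: widest and lowest mixing pot, loose white plastic, round, 88 mm across the rim tapering to 76 mm at the foot, 50 mm tall, wall 3.5 mm, floor 4 mm thick. Origin: centre of its underside, z up; stands on the bench beyond the tower
- pot_mid: middle mixing pot, loose white plastic, round, 62 mm across the rim tapering to 56 mm at the foot, 78 mm tall, wall 3.5 mm, floor 4 mm thick. Origin: centre of its underside, z up; starts on one of the wall outlines of the board
- pot_small: narrowest and tallest mixing pot, loose white plastic, round, 40 mm across the rim tapering to 35 mm at the foot, 104 mm tall, wall 3.5 mm, floor 4 mm thick. Origin: centre of its underside, z up; starts on the other wall outline
- jar: bystander, not to be disturbed: screw-lid jar 54 mm across, 70 mm tall
- glue: bystander, not to be disturbed: glue bottle 52 mm across, 150 mm tall
- tape: bystander, not to be disturbed: roll of tape lying flat, 84 mm across, 24 mm high
- offcut: bystander, not to be disturbed: wood offcut 50 x 30 x 25 mm
- brush: bystander, not to be disturbed: paint brush 170 mm long, lying
- tin: bystander, not to be disturbed: paint tin 76 mm across, 85 mm tall
- screwbox: bystander, not to be disturbed: cardboard box 50 x 70 x 30 mm

How it is judged:
By the outcome, as a careful person would: the job done as asked, in the order asked, and still so for the second after the job is handed in, with the robot touching nothing.
It also fails if it takes over 72 s, if anything falls off the work surface, if the arm or the gripper's body presses on something with over 40 N, if the wrist force passes 120 N, or if a joint passes its speed limit or range.

### The arm

A 6-joint arm with a two-finger parallel gripper is mounted at the origin on the work surface. World frame = base frame: x ahead of the robot, y to its left, z up, the work surface at z = 0. Lengths are in m, angles in degrees, forces in N, time in s.
With the tool pointing down it reaches from about 0.35 to 0.875 m from the base axis. Payload 4.2 kg.
Tool frame: the origin (TCP) lies on the front face of the gripper's body, between the roots of the fingers; the fingertips stand 70 mm ahead of it and the grasp point (between the pads) lies 51 mm ahead of it; z points along the fingers, y is the line along which they close (so a half turn about z gives the same grasp; the last joint's range is limited). The gripper opens to 87 mm and grips with 3 to 60 N. Pads are 19 mm wide; open, the fingers measure 117 mm over their backs; the gripper's body (75 mm by 190 mm) begins 51 mm behind the grasp point.
Start: joints at [-58.751, 22.042, 0.453, 0, -68.411, -14.817], TCP at [0.177, -0.599, 0.292] pointing down, gripper open.
Joint ranges: [-179.83, 179.83], [-69.29, 118.12], [-61.27, 80.66], [-181.25, 117.63], [-171.15, -9.14], [-177.46, 177.46]. Speed limits (degrees/s): [159.86, 159.86, 180, 180, 180, 180].

### API

Orientations are given as a 3x3 rotation matrix whose columns are the frame's x, y, z axes.
In Python, from station import r gives the robot as it stands.
- The arm moves only by the shell command python3 -m pendant 'ROWS' [OPENING]. ROWS is JSON, a list of rows, each a list of 2 entries, a list of its own where there are three numbers: the shift along the tool's x, y, z in mm, then the turn, a rotation vector about the tool's x, y, z in rad. A call has 1 to 10 rows; each row is the pose to reach, as a shift and turn from the pose commanded when the call began, along the tool's axes at that moment; what a row does not reach only later rows make up. A row lasts 1/10 s, in which the tool goes at most 50 mm and 8.59 degrees, less where a joint would pass 70% of its speed; a pose out of reach is approached as far as the arm can. A call with a gripper value outside its range is refused whole. OPENING is the opening, from 0 (shut) to 1 (fully open), set as the call begins (- or left out, the last holds). The fingers move at their own pace and stop on an object; the grip force is fixed at half the most. Time passes only in rows, so rows that repeat a pose let the fingers close. It gives the time, the measured TCP pose, the force, the opening and the grip force at its end, in the units of the state.
- r.sense(): the state, without advancing time (a new reading comes with each control period).
- r.capture(name): name is "side" or "top"; returns a dict with "frame" (480x640x3 uint8, red, green, blue), "vertical_fov" (degrees; the focal length in pixels is half the picture's height over the tangent of half this angle, whatever the lens; pixels are square), "cx", "cy" (the principal point, pixels), "rvec" (rotation vector, rad) and "tvec" (3), from world to camera coordinates, as OpenCV has them. Camera axes: x right, y down, z forward; pixel columns grow to the right and rows downward; lengths in m; the calibration is good to about 2 mm. A picture is of the moment at which its call begins. There is no depth.
- r.finish_job(): hands the job in; it is judged then, once.
The state is a dict: "time_s": time; "joints": joint angles; "joint_velocities": joint speeds; "effort": joint torques, N m; "tcp_pos": TCP position; "ee_rot": TCP orientation; "wrist_force": force on the tool from outside, world axes, zero at the start; "moment": the same for the moment, N m; "gripper_width": opening from 0.0 (shut) to 1.0 (fully open); "gripper_force": force on a finger pad.
Only numpy, scipy, OpenCV 4.12 (cv2) and the standard library are available. Lean on these libraries where they do the work, as an engineer would, in place of code of your own. Each camera call takes 0.05 s, during which the arm holds its last target. There are 200 camera calls.

## Working session

There is one attempt and no reset: what is moved stays moved. The work goes in short steps, Python scripts to look and compute and a shell command to move; the robot and the scene stay as the last step left them, time stands still between calls to the robot, and variables do not carry over. Pictures are saved under pics/ and viewed, at most 10 in all, crops included, and the job is handed in when it is done.

```bash
mkdir -p pics; ls; python3 - <<'E'
from station import r
import cv2,numpy as np
for n in("top","side"):
    c=r.capture(n); cv2.imwrite(f"pics/{n}0.png",c["frame"][:,:,::-1]); np.savez(f"{n}0.npz",**c)
    print(n,c["vertical_fov"],c["cx"],c["cy"],c["rvec"],c["tvec"], [k for k in c])
s=r.sense(); print(s["tcp_pos"],s["ee_rot"],s["time_s"])
E
```

```text
pics
top 42.68807365285467 324.774980190918 236.60112420891556 [ 2.21349429 -2.18880768  0.05875646] [-0.01694442  0.56189911  1.415815  ] ['frame', 'vertical_fov', 'cx', 'cy', 'rvec', 'tvec']
side 57.080883080800845 320.3363859722191 240.19667973987225 [ 2.11650806 -0.18899956  0.12790952] [-0.53167478  0.1024582   0.96091245] ['frame', 'vertical_fov', 'cx', 'cy', 'rvec', 'tvec']
[ 0.17671102 -0.59908398  0.29126537] [[-9.59203552e-01 -2.82715636e-01 -6.43780032e-04]
 [-2.82716354e-01  9.59201744e-01  1.86498601e-03]
 [ 9.02542243e-05  1.97090835e-03 -9.99998054e-01]] 0.1
```

View pics/top0.png

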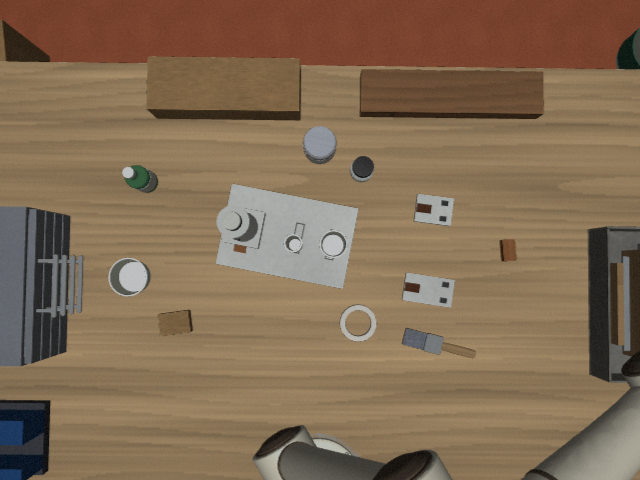

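View pics/side0.png

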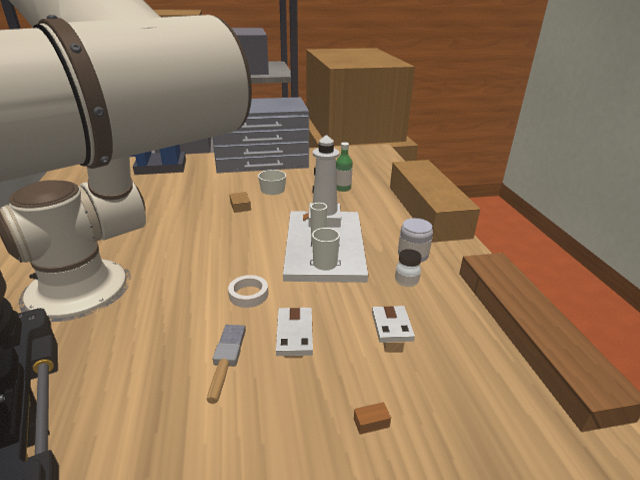

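The top view shows the tall wall at (428,290), short wall at (434,210), both with doors to the left; the mid pot is at (333,244) on the outer outline and the small pot at (293,243) on the inner one. The large pot is at (129,277) and the tower at (237,222). The side view confirms this.

```bash
cat > h.py <<'E'
import cv2,numpy as np
def cam(c):
    f=240/np.tan(np.radians(float(c["vertical_fov"]))/2)
    K=np.array([[f,0,float(c["cx"])],[0,f,float(c["cy"])],[0,0,1]])
    R=cv2.Rodrigues(np.array(c["rvec"],float))[0]; return K,R,np.array(c["tvec"],float).ravel()
def ray(c,px,z):
    K,R,t=cam(c); o=-R.T@t
    px=np.atleast_2d(np.array(px,float)); d=(R.T@np.linalg.inv(K)@np.c_[px,np.ones(len(px))].T).T
    return o+d*((z-o[2])/d[:,2])[:,None]
def proj(c,P):
    K,R,t=cam(c); p=(K@(R@np.atleast_2d(P).T+t[:,None])).T; return p[:,:2]/p[:,2:]
def white(im,smax=45,vmin=110):
    h=cv2.cvtColor(im,cv2.COLOR_RGB2HSV); return ((h[...,1]<smax)&(h[...,2]>vmin)).astype(np.uint8)*255
E
python3 - <<'E'
from h import *
c=dict(np.load("top0.npz")); im=c["frame"]
m=cv2.morphologyEx(white(im),cv2.MORPH_CLOSE,np.ones((3,3)))
cs,_=cv2.findContours(m,cv2.RETR_EXTERNAL,cv2.CHAIN_APPROX_NONE)
for k in cs:
    a=cv2.contourArea(k)
    if a<150: continue
    M=cv2.boundingRect(k)
    if M[1]<100 or M[1]>340: continue
    hull=cv2.convexHull(k); ap=cv2.approxPolyDP(hull,4,True)[:,0]
    print("bbox",M,a,"poly",ap.tolist())
    if 300<M[0]+M[2]/2 and M[0]>380:
        b=cv2.minAreaRect(k); w=ray(c,cv2.boxPoints(b),0.040)[:,:2]; print("  wall",b, w.mean(0).round(4), [np.round(np.linalg.norm(w[i]-w[i-1]),4) for i in range(2)], [np.round(np.degrees(np.arctan2(*(w[i]-w[i-1])[::-1])),1) for i in range(2)])
    if M[2]>100: print("  board",[ray(c,p,.022)[0,:2].round(4).tolist() for p in ap])
print("f",cam(c)[0][0,0],"cam",(-cam(c)[1].T@cam(c)[2]).round(3))
crop=lambda x,y,w,h,s:cv2.resize(im[y:y+h,x:x+w],None,fx=s,fy=s,interpolation=cv2.INTER_CUBIC)
a=crop(205,175,160,120,5)
cv2.imwrite("pics/crop1.png",a[:,:,::-1])
E
```

```text
bbox (423, 334, 21, 20) 252.5 poly [[424, 334], [442, 337], [439, 353], [424, 350]]
  wall ((431.8236083984375, 343.2059020996094), (19.645383834838867, 17.46256446838379), 14.03624439239502) [ 0.3216 -0.2558] [np.float64(0.0445), np.float64(0.0394)] [np.float64(76.6), np.float64(-13.9)]
bbox (340, 305, 36, 36) 991.5 poly [[362, 305], [373, 313], [375, 327], [368, 338], [352, 340], [343, 333], [340, 319], [347, 308]]
bbox (402, 273, 53, 35) 1156.0 poly [[406, 273], [454, 280], [450, 307], [402, 299]]
  wall ((428.2040710449219, 289.59442138671875), (49.43147659301758, 27.97309112548828), 8.880659103393555) [ 0.4428 -0.2472] [np.float64(0.1124), np.float64(0.0636)] [np.float64(81.8), np.float64(-8.6)]
bbox (108, 258, 40, 39) 1139.0 poly [[133, 258], [146, 270], [145, 285], [133, 295], [119, 294], [110, 285], [109, 271], [118, 260]]
bbox (623, 257, 7, 93) 389.0 poly [[627, 257], [629, 349], [624, 349]]
  wall ((626.0482177734375, 303.0054016113281), (92.0535659790039, 5.204441547393799), 89.30972290039062) [ 0.4175 -0.6988] [np.float64(0.209), np.float64(0.0119)] [np.float64(0.0), np.f
[... 230 characters left out ...]
, [24, 208], [19, 366], [0, 348]]
bbox (414, 194, 40, 32) 827.0 poly [[417, 195], [453, 198], [450, 224], [415, 221]]
  wall ((433.7538757324219, 209.46925354003906), (36.838314056396484, 28.031848907470703), 7.125016689300537) [ 0.6259 -0.2594] [np.float64(0.0843), np.float64(0.0645)] [np.float64(83.5), np.float64(-6.9)]
bbox (216, 184, 142, 105) 10563.0 poly [[232, 184], [357, 208], [342, 288], [216, 263], [216, 220]]
  board [[0.6813, 0.2059], [0.6289, -0.0845], [0.4436, -0.0516], [0.4979, 0.2394], [0.5972, 0.2413]]
bbox (303, 126, 33, 35) 792.5 poly [[322, 126], [333, 133], [335, 148], [318, 160], [305, 153], [303, 140], [308, 130]]
f 614.1729724111071 cam [ 4.96e-01 -1.00e-03  1.44e+00]
```

View pics/crop1.png

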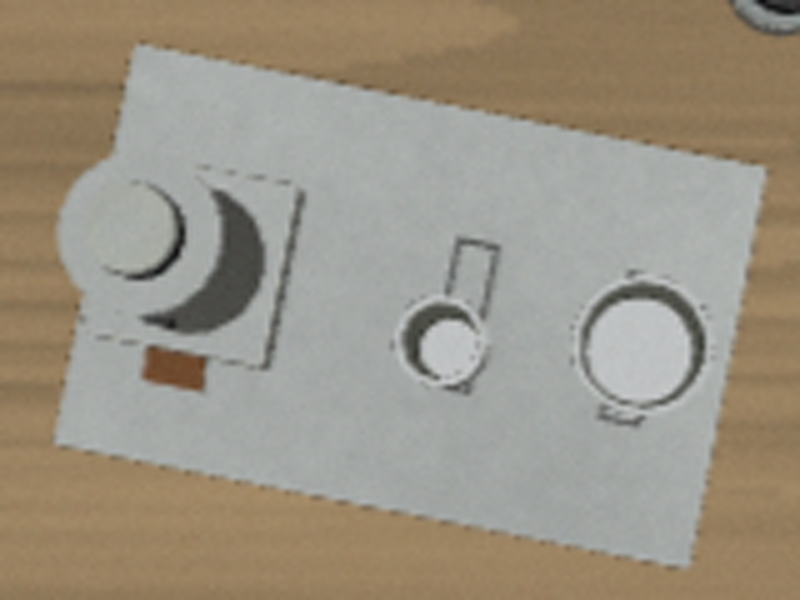

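The crop shows the small-pot rim centred at crop (443,341), i.e. pixel (293.2,242.8), and the mid-pot rim at (642,343), i.e. pixel (332.9,243.2). The board edges are clear on all sides except behind the tower.

```bash
cat > meas.py <<'E'
from h import *
def board(c):
    im=c["frame"]; m=cv2.morphologyEx(white(im),cv2.MORPH_CLOSE,np.ones((3,3)))
    cs,_=cv2.findContours(m,cv2.RETR_EXTERNAL,cv2.CHAIN_APPROX_NONE)
    k=[k for k in cs if cv2.boundingRect(k)[2]>100 and 180<cv2.boundingRect(k)[0]<260][0]
    P=ray(c,k[:,0],.022)[:,:2]
    C=np.array([[.6813,.2059],[.6289,-.0845],[.4436,-.0516],[.4979,.2394]])
    L=[]
    for i in range(4):
        a,b=C[i],C[(i+1)%4]; l=np.linalg.norm(b-a); u=(b-a)/l; n=np.array([-u[1],u[0]])
        s=(P-a)@u; d=(P-a)@n; q=P[(s>.05*l)&(s<.95*l)&(abs(d)<.005)]
        if i==3: q=P[((s>.02)&(s<.045)|(s>.13)&(s<.18))&(abs(d)<.005)]
        v=cv2.fitLine(q.astype(np.float32),cv2.DIST_HUBER,0,1e-4,1e-4).ravel(); L.append(v)
    return L
E
python3 - <<'E'
from meas import *
c=dict(np.load("top0.npz")); im=c["frame"]
L=board(c)
X=[]
for i in range(4):
    a,b=L[i-1],L[i]; t=np.linalg.solve(np.c_[a[:2],-b[:2]],b[2:]-a[2:]); X.append(a[2:]+t[0]*a[:2])
X=np.array(X); print("edge angles",[round(float(np.degrees(np.arctan(v[1]/v[0]))),2) for v in L]); print("corners",X.round(4).tolist(),[round(float(np.linalg.norm(X[i]-X[i-1])),4) for i in range(4)])
y=(X[0]-X[1])+(X[3]-X[2]); y/=np.linalg.norm(y); ce=X.mean(0)
print("yaw board",np.degrees(np.arctan2(-y[0],y[1])),"inner",(ce-.025*y).round(4),"outer",(ce-.105*y).round(4),"tower",(ce+.1*y).round(4))
print("small",ray(c,[293.2,242.8],.126).round(4),"mid",ray(c,[332.9,243.2],.100).round(4))
# large pot rim: edges brightness
g=cv2.GaussianBlur(im,(3,3),0)
print("circ",cv2.HoughCircles(cv2.cvtColor(cv2.resize(im[245:312,95:165],None,fx=8,fy=8,interpolation=3),cv2.COLOR_RGB2GRAY),cv2.HOUGH_GRADIENT,1,20,param1=80,param2=30,minRadius=130,maxRadius=180))
cr=cv2.resize(im[245:312,95:165],None,fx=8,fy=8,interpolation=3); cv2.imwrite("pics/crop2.png",cr[:,:,::-1])
E
```

```text
edge angles [79.48, -10.76, 79.56, -10.44]
corners [[0.6820999979972839, 0.20659999549388885], [0.6276999711990356, -0.08659999817609787], [0.4440000057220459, -0.05169999971985817], [0.49790000915527344, 0.24060000479221344]] [0.1873, 0.2982, 0.1869, 0.2972]
yaw board -10.481525 inner [0.5584 0.0527] outer [ 0.5438 -0.026 ] tower [0.5811 0.1756]
small [[0.5427 0.0575 0.126 ]] mid [[ 0.5438 -0.028   0.1   ]]
circ [[[268.5 260.5 149.7]
  [281.5 238.5 135.4]]]
```

View pics/crop2.png

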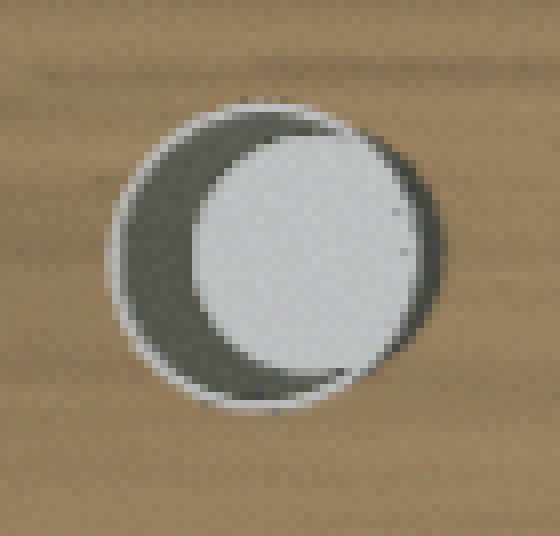

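The large pot's rim edges are at crop left 108, top 100 and bottom 410, so its rim centre is at pixel (127.4,276.4).

```bash
cat > go.py <<'E'
from h import *
from scipy.spatial.transform import Rotation as Ro
YB=-10.5
def down(yaw):  # tool pointing down, tool y (closing) at yaw deg
    a=np.radians(yaw); y=np.array([np.cos(a),np.sin(a),0]); z=np.array([0,0,-1.]); return np.c_[np.cross(y,z),y,z]
def rel(pos,R,s=None):
    from station import r
    s=s or r.sense(); E=np.array(s["ee_rot"]); p=np.array(s["tcp_pos"])
    print("t",round(s["time_s"],2),"tcp",p.round(4).tolist(),"j",np.round(s["joints"],1).tolist(),"w",round(s["gripper_width"],3),
     "\n  shift mm",(E.T@(np.array(pos)-p)*1000).round(1).tolist(),"turn",Ro.from_matrix(E.T@R).as_rotvec().round(4).tolist())
E
python3 - <<'E'
from go import *
c=dict(np.load("top0.npz"))
print("large",ray(c,[127.4,276.4],.05).round(4))
rel([.5438,-.028,.25],down(169.5))
E
```

```text
large [[0.4654 0.4336 0.05  ]]
t 0.1 tcp [0.1767, -0.5991, 0.2913] j [-58.8, 22.1, 0.4, -0.0, -68.4, -14.8] w 1.0 
  shift mm [-513.6, 443.9, 42.1] turn [0.0018, 0.001, -1.1009]
```

```bash
python3 -m pendant '[[[-514,444,42],[0,0,-1.1]],[[-514,444,42],[0,0,-1.1]],[[-514,444,42],[0,0,-1.1]],[[-514,444,42],[0,0,-1.1]],[[-514,444,42],[0,0,-1.1]],[[-514,444,42],[0,0,-1.1]],[[-514,444,42],[0,0,-1.1]],[[-514,444,42],[0,0,-1.1]],[[-514,444,42],[0,0,-1.1]],[[-514,444,42],[0,0,-1.1]]]' 1
python3 - <<'E'
from go import *
rel([.5438,-.028,.141],down(169.5))
E
```

```text
time_s: 1.1
tcp_pos: [0.4472, -0.1777, 0.2612]
ee_rot: [[-0.183, -0.983, -0.0], [-0.983, 0.183, 0.0], [-0.0, 0.0, -1.0]]
wrist_force: [0.7, -1.0, 0.2]
gripper_width: 1.0
gripper_force: 0.0
t 1.1 tcp [0.4472, -0.1777, 0.2612] j [-2.3, 9.6, -21.8, -0.0, -58.6, -8.2] w 1.0 
  shift mm [-164.8, -67.6, 120.2] turn [0.0001, 0.0001, -0.0005]
```

```bash
python3 -m pendant '[[[-50,-20,5],[0,0,0]],[[-100,-41,10],[0,0,0]],[[-145,-60,15],[0,0,0]],[[-165,-68,20],[0,0,0]],[[-165,-68,40],[0,0,0]],[[-165,-68,60],[0,0,0]],[[-165,-68,60],[0,0,0]]]' 1
python3 - <<'E'
from go import *
from station import r
for n in("top","side"):
    c=r.capture(n); cv2.imwrite(f"pics/{n}1.png",c["frame"][:,:,::-1]); np.savez(f"{n}1.npz",**c)
a=cv2.imread("pics/top1.png")[180:300,230:390]; b=cv2.imread("pics/side1.png")[130:300,240:440]
cv2.imwrite("pics/both1.png",np.hstack([cv2.resize(a,(400,300)),cv2.resize(b,(400,300))]))
rel([.5438,-.028,.141],down(169.5))
E
```

```text
time_s: 1.8
tcp_pos: [0.5419, -0.0298, 0.1982]
ee_rot: [[-0.183, -0.983, -0.007], [-0.983, 0.183, -0.001], [0.002, 0.007, -1.0]]
wrist_force: [-0.8, -0.6, 0.9]
gripper_width: 1.003
gripper_force: 0.0
t 1.9 tcp [0.5438, -0.0301, 0.2014] j [13.9, 19.2, -18.2, 0.0, -52.7, -24.5] w 1.003 
  shift mm [-2.1, 0.4, 60.4] turn [0.0007, -0.0008, -0.0005]
```

View pics/both1.png

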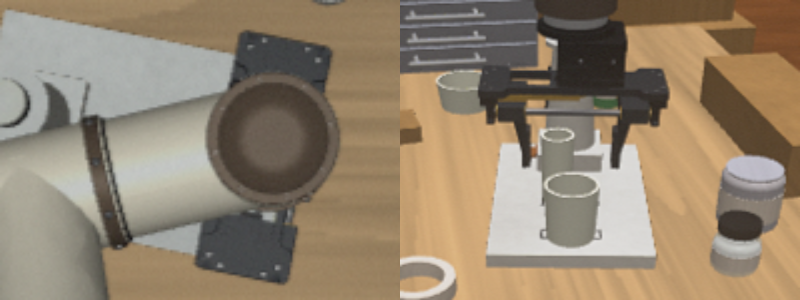

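The gripper is open above the pots, with its closing axis along the board's x. The fingertips in the side view are near crop (528,165) and (615,165), i.e. full-image (304,224) and (347,224). I'll check that with a projection.

```bash
python3 - <<'E'
from go import *
c=dict(np.load("side1.npz")); p=np.array([.5438,-.0301,.2014]); R=down(169.5)
print(proj(c,[p+R@[0,.0435,.07],p+R@[0,-.0435,.07],p+R@[0,.0585,.07],p+R@[0,-.0585,.07]]).round(1))
print("mid rim",proj(c,[.5438,-.028,.1]),"small rim",proj(c,[.5427,.0575,.126]))
cv2.imwrite("pics/side1s.png",cv2.imread("pics/side1.png")[20:320,60:460])
E
```

```text
[[305.  221.7]
 [345.1 222.2]
 [298.1 221.6]
 [352.  222.3]]
mid rim [[324.57799185 233.90477328]] small rim [[317.2679688  205.94872561]]
```

View pics/side1s.png

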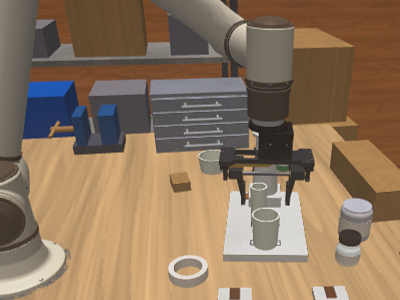

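Full side view: the forearm is well above the tower. The fingertip positions match the prediction to about 2 px, so I'm descending.

```bash
python3 -m pendant '[[[-2,0,20],[0,0,0]],[[-2,0,42],[0,0,0]],[[-2,0,56],[0,0,0]],[[-2,0,60],[0,0,0]],[[-2,0,60],[0,0,0]]]' 1 | grep -E "tcp|force"
python3 -m pendant '[[[0,0,0],[0,0,0]],[[0,0,0],[0,0,0]],[[0,0,0],[0,0,0]],[[0,0,0],[0,0,0]],[[0,0,0],[0,0,0]],[[0,0,0],[0,0,0]]]' 0
python3 - <<'E'
from go import *
print("lift to"); rel([.5438,-.028,.28],down(169.5))
print("way"); rel([.44,.10,.28],down(169.5))
print("large"); rel([.4654,.4336,.25],down(169.5))
E
```

```text
tcp_pos: [0.5446, -0.0282, 0.142]
wrist_force: [0.1, -0.9, 0.1]
gripper_force: 0.0
time_s: 3.0
tcp_pos: [0.5445, -0.0279, 0.1418]
ee_rot: [[-0.183, -0.983, 0.001], [-0.983, 0.183, -0.0], [-0.0, -0.001, -1.0]]
wrist_force: [-0.1, 0.0, 2.8]
gripper_width: 0.695
gripper_force: 29.9
lift to
t 3.0 tcp [0.5445, -0.0279, 0.1418] j [14.1, 23.5, -21.9, 0.0, -44.6, -24.7] w 0.695 
  shift mm [0.2, 0.5, -138.2] turn [-0.0008, 0.0001, -0.0005]
way
t 3.0 tcp [0.5445, -0.0279, 0.1418] j [14.1, 23.5, -21.9, 0.0, -44.6, -24.7] w 0.695 
  shift mm [-106.7, 126.0, -138.3] turn [-0.0008, 0.0001, -0.0005]
large
t 3.0 tcp [0.5445, -0.0279, 0.1418] j [14.1, 23.5, -21.9, 0.0, -44.6, -24.7] w 0.695 
  shift mm [-439.3, 162.0, -108.3] turn [-0.0008, 0.0001, -0.0005]
```

```bash
python3 -m pendant '[[[0,0,-35],[0,0,0]],[[0,0,-80],[0,0,0]],[[-10,12,-125],[0,0,0]],[[-40,42,-160],[0,0,0]],[[-80,80,-170],[0,0,0]],[[-120,112,-170],[0,0,0]],[[-160,140,-170],[0,0,0]],[[-205,152,-170],[0,0,0]],[[-250,157,-170],[0,0,0]],[[-290,160,-170],[0,0,0]]]' | grep -E "tcp|force|width"
python3 - <<'E'
from go import *
rel([.4654,.4336,.131],down(169.5))
E
```

```text
tcp_pos: [0.4389, 0.2887, 0.3116]
wrist_force: [1.1, -0.3, -0.9]
gripper_width: 0.691
gripper_force: 30.0
t 4.0 tcp [0.4389, 0.2887, 0.3116] j [51.0, 11.5, -11.7, -0.0, -66.8, -61.5] w 0.691 
  shift mm [-147.2, 0.2, 180.7] turn [-0.0001, 0.0007, 0.0012]
```

```bash
python3 -m pendant '[[[-40,0,10],[0,0,0]],[[-85,0,25],[0,0,0]],[[-125,0,40],[0,0,0]],[[-142,0,60],[0,0,0]],[[-146,0,85],[0,0,0]],[[-146,0,105],[0,0,0]],[[-146,0,110],[0,0,0]],[[-146,0,110],[0,0,0]]]' | grep -E "tcp|force|width"
python3 - <<'E'
from go import *
from station import r
c=r.capture("side"); cv2.imwrite("pics/s2.png",cv2.resize(c["frame"][100:220,200:360,::-1],(800,600),interpolation=2))
c=r.capture("top"); cv2.imwrite("pics/t2.png",cv2.resize(c["frame"][220:340,60:220,::-1],(800,600)))
rel([.4654,.4336,.125],down(169.5))
print("large rim side",proj(dict(np.load("side0.npz")),[.4654,.4336,.05]))
E
```

```text
tcp_pos: [0.4664, 0.4296, 0.2004]
wrist_force: [-0.0, -0.7, 0.2]
gripper_width: 0.69
gripper_force: 30.0
t 4.9 tcp [0.4671, 0.4302, 0.2026] j [57.2, 27.1, -5.1, 0.0, -57.8, -67.8] w 0.694 
  shift mm [-2.9, 2.4, 77.6] turn [-0.0012, 0.0015, -0.0006]
large rim side [[270.79913857 174.83454994]]
```

View pics/s2.png

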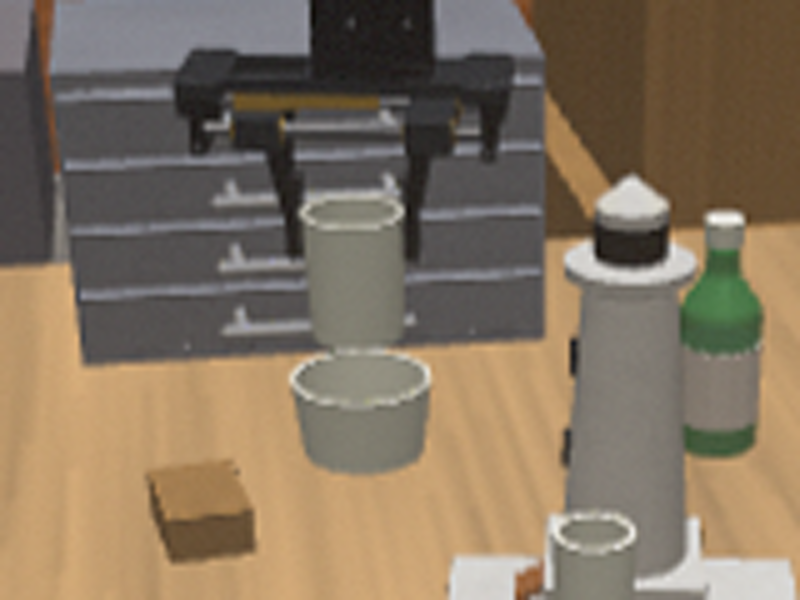

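The side crop shows the mid pot (foot centre at crop column 357) directly above the large pot (centre column 361), so they are aligned to within about 2 mm.

```bash
python3 -m pendant '[[[-3,0,20],[0,0,0]],[[-3,0,45],[0,0,0]],[[-3,0,62],[0,0,0]],[[-3,0,71],[0,0,0]],[[-3,0,76],[0,0,0]],[[-3,0,77],[0,0,0]],[[-3,0,77],[0,0,0]]]' | grep -E "tcp|force|width"
python3 -m pendant '[[[0,0,0],[0,0,0]],[[0,0,0],[0,0,0]],[[0,0,0],[0,0,0]],[[0,0,-30],[0,0,0]],[[0,0,-75],[0,0,0]],[[0,0,-120],[0,0,0]],[[0,0,-165],[0,0,0]],[[20,0,-185],[0,0,0]],[[65,0,-185],[0,0,0]],[[110,0,-185],[0,0,0]]]' 1 | grep -E "tcp|force|width"
python3 - <<'E'
from go import *
rel([.44,.20,.31],down(169.5)); rel([.5427,.0575,.25],down(169.5))
E
```

```text
tcp_pos: [0.4676, 0.4333, 0.1254]
wrist_force: [-0.5, 1.0, -0.8]
gripper_width: 0.694
gripper_force: 30.0
tcp_pos: [0.4467, 0.324, 0.3103]
wrist_force: [0.4, -1.1, 0.1]
gripper_width: 0.999
gripper_force: 0.0
t 6.6 tcp [0.4467, 0.324, 0.3103] j [52.8, 14.1, -8.3, -0.0, -67.4, -63.3] w 0.999 
  shift mm [123.2, -16.0, 0.1] turn [-0.0009, 0.002, 0.0003]
t 6.6 tcp [0.4467, 0.324, 0.3103] j [52.8, 14.1, -8.3, -0.0, -67.4, -63.3] w 0.999 
  shift mm [244.8, -142.8, 60.0] turn [-0.0009, 0.002, 0.0003]
```

```bash
python3 -m pendant '[[[45,-5,0],[0,0,0]],[[90,-10,0],[0,0,0]],[[130,-18,0],[0,0,0]],[[160,-45,0],[0,0,0]],[[190,-80,5],[0,0,0]],[[218,-115,20],[0,0,0]],[[238,-138,40],[0,0,0]],[[245,-143,65],[0,0,0]],[[245,-143,85],[0,0,0]],[[245,-143,85],[0,0,0]]]' 1| grep -E "tcp|force|width"
python3 - <<'E'
from go import *
from station import r
c=r.capture("top"); cv2.imwrite("pics/t3.png",cv2.resize(c["frame"][245:312,95:165,::-1],(560,536),interpolation=2))
rel([.5427,.0575,.168],down(169.5))
E
```

```text
tcp_pos: [0.5414, 0.0567, 0.2216]
wrist_force: [0.2, -0.1, 0.7]
gripper_width: 0.999
gripper_force: 0.0
t 7.65 tcp [0.5424, 0.0573, 0.2236] j [23.1, 17.9, -16.4, 0.0, -55.8, -33.6] w 1.0 
  shift mm [-0.4, -0.4, 55.6] turn [0.0022, -0.0016, -0.001]
```

View pics/t3.png

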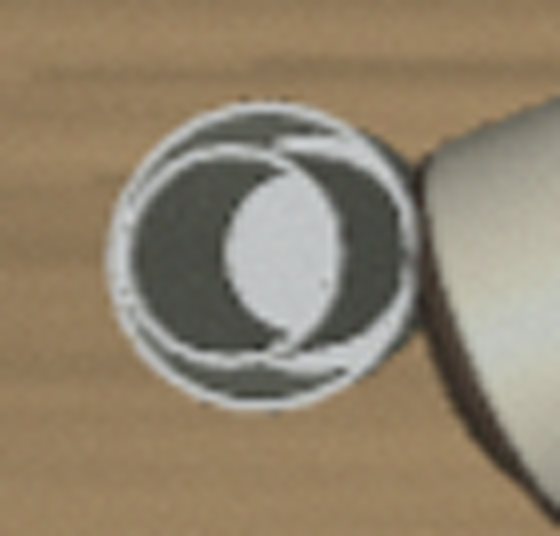

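The mid pot stands upright inside the large pot. Its rim centre is at crop (234,252), i.e. pixel (123.75,276.0), and the large pot has not moved.

```bash
python3 -m pendant '[[[0,0,20],[0,0,0]],[[0,0,40],[0,0,0]],[[0,0,52],[0,0,0]],[[0,0,56],[0,0,0]],[[0,0,56],[0,0,0]]]' 1 | grep -E "tcp|force"
python3 -m pendant '[[[0,0,0],[0,0,0]],[[0,0,0],[0,0,0]],[[0,0,0],[0,0,0]],[[0,0,0],[0,0,0]],[[0,0,0],[0,0,0]],[[0,0,0],[0,0,0]],[[0,0,0],[0,0,0]],[[0,0,-20],[0,0,0]],[[0,0,-60],[0,0,0]],[[0,0,-105],[0,0,0]]]' 0 | grep -E "tcp|force|width"
python3 - <<'E'
from go import *
c=dict(np.load("top0.npz")); m=ray(c,[123.75,276.0],.082)[0]; print("mid",m)
rel([.44,.20,.31],down(169.5)); rel([m[0],m[1],.31],down(169.5))
E
```

```text
tcp_pos: [0.5431, 0.058, 0.1689]
wrist_force: [-1.1, 0.5, 0.8]
gripper_force: 0.0
tcp_pos: [0.542, 0.0574, 0.2732]
wrist_force: [0.3, 0.4, -0.4]
gripper_width: 0.437
gripper_force: 29.9
mid [0.46693229 0.43162497 0.082     ]
t 9.15 tcp [0.542, 0.0574, 0.2732] j [23.1, 15.2, -12.4, -0.0, -62.6, -33.6] w 0.437 
  shift mm [-121.4, 126.6, -36.6] turn [0.0036, -0.0021, -0.0009]
t 9.15 tcp [0.542, 0.0574, 0.2732] j [23.1, 15.2, -12.4, -0.0, -62.6, -33.6] w 0.437 
  shift mm [-354.0, 142.5, -37.0] turn [0.0036, -0.0021, -0.0009]
```

```bash
python3 -m pendant '[[[0,5,-35],[0,0,0]],[[-25,35,-40],[0,0,0]],[[-55,68,-40],[0,0,0]],[[-85,98,-40],[0,0,0]],[[-120,124,-40],[0,0,0]],[[-165,136,-40],[0,0,0]],[[-210,140,-40],[0,0,0]],[[-255,142,-40],[0,0,0]],[[-300,142,-40],[0,0,0]],[[-335,142,-35],[0,0,0]]]' | grep -E "tcp|force|width"
python3 -m pendant '[[[-12,0,10],[0,0,0]],[[-18,0,25],[0,0,0]],[[-18,0,40],[0,0,0]],[[-18,0,55],[0,0,0]],[[-18,0,60],[0,0,0]],[[-18,0,60],[0,0,0]]]' | grep -E "tcp|force|width"
python3 - <<'E'
from go import *
from station import r
c=r.capture("side"); cv2.imwrite("pics/s3.png",cv2.resize(c["frame"][100:220,200:360,::-1],(800,600),interpolation=2))
rel([.4672,.4325,.156],down(169.5))
E
```

```text
tcp_pos: [0.4646, 0.4157, 0.3086]
wrist_force: [0.8, 0.2, 0.0]
gripper_width: 0.439
gripper_force: 29.9
tcp_pos: [0.4676, 0.4294, 0.2473]
wrist_force: [-0.1, -0.0, 0.4]
gripper_width: 0.439
gripper_force: 29.9
t 10.8 tcp [0.4679, 0.43, 0.2484] j [57.2, 24.9, -1.6, 0.0, -63.6, -67.7] w 0.439 
  shift mm [-2.4, 1.1, 92.4] turn [0.0, -0.0006, -0.0013]
```

View pics/s3.png

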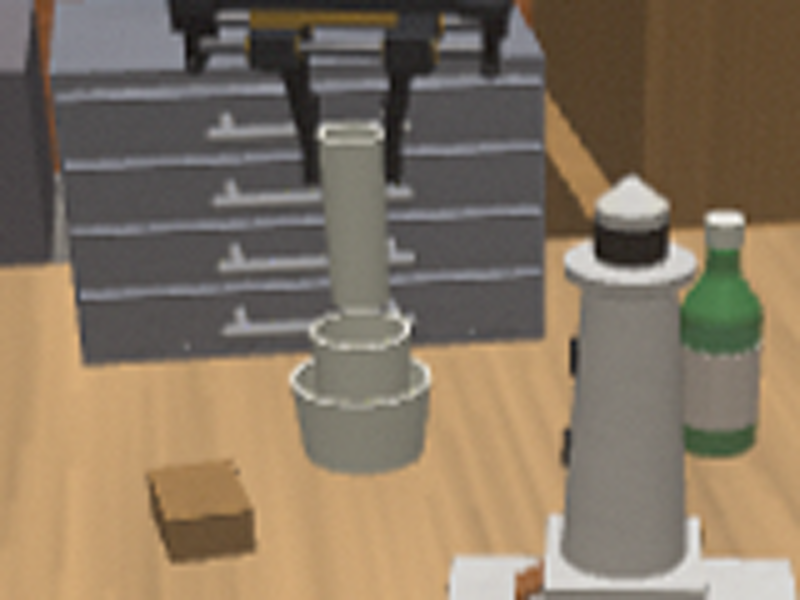

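The small pot hangs upright above the mid pot (foot at crop column 360, mid rim at 361), so they are aligned and I'm inserting it.

```bash
python3 -m pendant '[[[-2,0,20],[0,0,0]],[[-2,0,45],[0,0,0]],[[-2,0,65],[0,0,0]],[[-2,0,80],[0,0,0]],[[-2,0,89],[0,0,0]],[[-2,0,92],[0,0,0]],[[-2,0,92],[0,0,0]]]' | grep -E "tcp|force|width"
python3 -m pendant '[[[0,0,0],[0,0,0]],[[0,0,0],[0,0,0]],[[0,0,0],[0,0,0]],[[0,0,-5],[0,0,0]],[[0,0,-35],[0,0,0]],[[0,0,-75],[0,0,0]],[[0,0,-115],[0,0,0]],[[20,0,-145],[0,0,0]],[[65,0,-150],[0,0,0]],[[110,0,-150],[0,0,0]]]' 1 | grep -E "tcp|force|width"
python3 - <<'E'
from go import *
# wall poses from top0
c=dict(np.load("top0.npz"))
m=cv2.morphologyEx(white(c["frame"]),cv2.MORPH_CLOSE,np.ones((3,3)))
cs,_=cv2.findContours(m,cv2.RETR_EXTERNAL,cv2.CHAIN_APPROX_NONE)
for k in cs:
    b=cv2.boundingRect(k)
    if b[0]>395 and 190<b[1]<280 and b[0]<500 and cv2.contourArea(k)>500:
        w=ray(c,k[:,0],.040)[:,:2].astype(np.float32)*1000
        print("wall",cv2.minAreaRect(w))
rel([.40,0,.31],down(169.5))
E
```

```text
tcp_pos: [0.4684, 0.4328, 0.1569]
wrist_force: [-0.5, 0.1, -0.3]
gripper_width: 0.439
gripper_force: 29.9
tcp_pos: [0.4481, 0.3242, 0.3086]
wrist_force: [0.4, -1.0, -0.9]
gripper_width: 0.996
gripper_force: 0.0
wall ((442.83233642578125, -247.2811279296875), (112.55957794189453, 63.56307601928711), 81.6707992553711)
wall ((626.0392456054688, -259.389892578125), (84.4564208984375, 64.29854583740234), 83.05131530761719)
t 12.5 tcp [0.4481, 0.3242, 0.3086] j [52.7, 14.3, -8.4, 0.0, -67.0, -63.2] w 0.996 
  shift mm [327.5, -11.7, -2.6] turn [-0.0023, 0.0037, 0.0005]
```

```bash
cat >> go.py <<'E'
def tilt(yaw_h,sgn,el=45):  # tool pointing along heading yaw_h, el deg below horizontal; sgn=-1: tool y = 90 deg left of heading... +1 right
    a,e=np.radians([yaw_h,el]); z=np.array([np.cos(a)*np.cos(e),np.sin(a)*np.cos(e),-np.sin(e)])
    y=sgn*np.array([np.sin(a),-np.cos(a),0]); return np.c_[np.cross(y,z),y,z]
E
python3 - <<'E'
from go import *
R=tilt(81.7,-1); f=np.array([np.cos(np.radians(81.7)),np.sin(np.radians(81.7)),0]); G=np.array([.4428,-.2473,.033])-.005*f
D=down(169.5)
rel([.43,.15,.31],D); rel([.41,-.05,.31],D); rel([.42,-.33,.25],R); rel(G-R[:,2]*.171,R); print("grasp");rel(G-R[:,2]*.051,R)
E
```

```text
t 12.5 tcp [0.4481, 0.3242, 0.3086] j [52.7, 14.3, -8.4, 0.0, -67.0, -63.2] w 0.996 
  shift mm [174.5, -13.9, -2.0] turn [-0.0023, 0.0037, 0.0005]
t 12.5 tcp [0.4481, 0.3242, 0.3086] j [52.7, 14.3, -8.4, 0.0, -67.0, -63.2] w 0.996 
  shift mm [374.8, -30.6, -2.7] turn [-0.0023, 0.0037, 0.0005]
t 12.5 tcp [0.4481, 0.3242, 0.3086] j [52.7, 14.3, -8.4, 0.0, -67.0, -63.2] w 0.996 
  shift mm [648.6, -91.2, 56.4] turn [-0.0172, -0.7816, -0.035]
t 12.5 tcp [0.4481, 0.3242, 0.3086] j [52.7, 14.3, -8.4, 0.0, -67.0, -63.2] w 0.996 
  shift mm [689.3, -103.1, 152.3] turn [-0.0172, -0.7816, -0.035]
grasp
t 12.5 tcp [0.4481, 0.3242, 0.3086] j [52.7, 14.3, -8.4, 0.0, -67.0, -63.2] w 0.996 
  shift mm [604.8, -99.7, 237.5] turn [-0.0172, -0.7816, -0.035]
```

```bash
python3 -m pendant '[[[45,-4,0],[0,0,0]],[[92,-8,0],[0,0,0]],[[140,-12,0],[0,0,0]],[[188,-17,0],[0,0,0]],[[236,-22,0],[0,0,0]],[[284,-28,0],[0,-0.1,0]],[[332,-34,0],[-0.01,-0.22,-0.01]],[[380,-42,0],[-0.01,-0.34,-0.02]],[[428,-50,0],[-0.01,-0.46,-0.02]],[[475,-60,0],[-0.01,-0.58,-0.03]]]' 1 | grep -E "tcp|force|width"
python3 - <<'E'
from go import *
from station import r
c=r.capture("top"); np.savez("top4.npz",**c); cv2.imwrite("pics/t4.png",cv2.resize(c["frame"][245:312,95:165,::-1],(560,536),interpolation=2))
R=tilt(81.7,-1); f=np.array([np.cos(np.radians(81.7)),np.sin(np.radians(81.7)),0]); G=np.array([.4428,-.2473,.033])-.005*f
rel([.42,-.33,.25],R); rel(G-R[:,2]*.171,R)
a=cv2.cvtColor(c["frame"],cv2.COLOR_RGB2GRAY)[255:300,100:150]; cc=cv2.HoughCircles(cv2.resize(a,None,fx=8,fy=8,interpolation=3),cv2.HOUGH_GRADIENT,1,10,param1=80,param2=30,minRadius=55,maxRadius=80); print("small rim?",None if cc is None else [(100+x/8-.5,255+y/8-.5,q/8) for x,y,q in cc[0][:3]],"expect",proj(c,[[.467,.4325,.112],[.467,.4325,.05]]).round(1).tolist())
E
```

```text
tcp_pos: [0.4199, -0.136, 0.3086]
wrist_force: [2.1, 0.3, -0.6]
gripper_width: 1.0
gripper_force: 0.0
t 13.55 tcp [0.4179, -0.1518, 0.3055] j [-19.3, 9.3, -8.8, -33.5, -79.8, 17.7] w 1.002 
  shift mm [176.8, -33.2, -49.8] turn [-0.0213, -0.2037, -0.0233]
t 13.55 tcp [0.4179, -0.1518, 0.3055] j [-19.3, 9.3, -8.8, -33.5, -79.8, 17.7] w 1.002 
  shift mm [263.4, -44.9, 8.3] turn [-0.0213, -0.2037, -0.0233]
small rim? None expect [[118.9, 276.2], [127.9, 275.7]]
```

```bash
python3 -m pendant '[[[40,-8,-10],[0,-0.05,0]],[[85,-16,-20],[-0.01,-0.1,-0.01]],[[130,-24,-25],[-0.02,-0.16,-0.02]],[[175,-32,-25],[-0.02,-0.2,-0.02]],[[215,-39,-15],[-0.02,-0.2,-0.02]],[[245,-43,-5],[-0.02,-0.2,-0.02]],[[262,-45,6],[-0.021,-0.204,-0.023]],[[263,-45,8],[-0.021,-0.204,-0.023]],[[263,-45,8],[-0.021,-0.204,-0.023]]]' 1 | grep -E "tcp|force|width"
python3 - <<'E'
from go import *
from station import r
c=r.capture("side"); np.savez("side5.npz",**c)
R=tilt(81.7,-1); f=np.array([np.cos(np.radians(81.7)),np.sin(np.radians(81.7)),0]); G=np.array([.4428,-.2473,.033])-.005*f
rel(G-R[:,2]*.051,R)
a=c["frame"][110:350,200:520,::-1]; cv2.imwrite("pics/s5.png",cv2.resize(a,(800,600)))
# check wall in side view: predicted corners of top face vs mask contour
w=np.array([-f[1],f[0],0]); C=np.array([.4428,-.2473,.040])
c0=dict(np.load("side0.npz")); print("pred",proj(c0,[C+i*.056*f+j*.032*w for i,j in((1,1),(1,-1),(-1,-1),(-1,1))]).round(1).tolist())
m=cv2.morphologyEx(white(c0["frame"]),cv2.MORPH_CLOSE,np.ones((5,5)));cs,_=cv2.findContours(m,0,1)
for k in cs:
    b=cv2.boundingRect(k)
    if 270<b[0]<380 and b[1]>300 and b[2]>25: print(b,cv2.approxPolyDP(k,3,True)[:,0].tolist())
E
```

```text
tcp_pos: [0.4313, -0.3548, 0.1558]
wrist_force: [0.8, -0.2, 0.3]
gripper_width: 0.999
gripper_force: 0.0
t 14.5 tcp [0.4316, -0.3548, 0.1569] j [-40.4, 36.1, 6.0, -35.9, -89.0, 43.6] w 1.0 
  shift mm [14.2, 2.6, 109.6] turn [0.0189, -0.0047, 0.0148]
pred [[276.7, 307.4], [309.8, 306.9], [311.2, 349.3], [274.0, 350.1]]
(276, 308, 37, 48) [[279, 308], [276, 354], [311, 354], [311, 309], [300, 308], [300, 318], [290, 320], [289, 308]]
(372, 306, 43, 36) [[372, 308], [380, 341], [413, 339], [404, 306], [394, 306], [395, 318], [387, 318], [383, 307]]
```

```bash
python3 -m pendant '[[[8,1,5],[0.01,0,0.01]],[[14,2,20],[0.019,-0.005,0.015]],[[14,2,42],[0.019,-0.005,0.015]],[[14,2,66],[0.019,-0.005,0.015]],[[14,2,88],[0.019,-0.005,0.015]],[[14,2,88],[0.019,-0.005,0.015]],[[14,2,88],[0.019,-0.005,0.015]]]' 1 | grep -E "tcp|force|width"
python3 - <<'E'
from go import *
from station import r
R=tilt(81.7,-1); f=np.array([np.cos(np.radians(81.7)),np.sin(np.radians(81.7)),0]); G=np.array([.4435,-.2473,.033])-.005*f
rel(G-R[:,2]*.051,R)
E
```

```text
tcp_pos: [0.4356, -0.3035, 0.0844]
wrist_force: [-0.2, -0.9, 0.2]
gripper_width: 0.999
gripper_force: 0.0
t 15.2 tcp [0.4356, -0.3035, 0.0844] j [-37.3, 38.8, -1.3, -39.1, -78.8, 47.0] w 0.999 
  shift mm [-0.2, 0.3, 22.0] turn [-0.0003, -0.0002, 0.0002]
```

Alignment is good. I'll close in and grip.

```bash
python3 -m pendant '[[[0,0,10],[0,0,0]],[[0,0,19],[0,0,0]],[[0,0,22],[0,0,0]],[[0,0,22],[0,0,0]]]' 1 | grep -E "tcp|force|width"
python3 -m pendant '[[[0,0,0],[0,0,0]],[[0,0,0],[0,0,0]],[[0,0,0],[0,0,0]],[[0,0,0],[0,0,0]],[[0,0,0],[0,0,0]]]' 0 | grep -E "tcp|force|width"
python3 - <<'E'
from go import *
b=np.radians(79.5); by=np.array([np.cos(b),np.sin(b),0])
I=np.array([.5584,.0527,.022])
R2=tilt(79.5,1); 
G=I+[0,0,.056+.005]
R=tilt(81.7,-1)
s=[.43,-.25,.25]
rel([.4354,-.289,.16],R)
print("roll at");rel([.45,-.22,.26],R); 
print("pre");rel(G-R2[:,2]*.051+[0,0,.06],R2)
E
```

```text
tcp_pos: [0.4374, -0.2875, 0.0677]
wrist_force: [-0.2, 0.4, 0.3]
gripper_width: 0.996
gripper_force: 0.0
tcp_pos: [0.4376, -0.288, 0.0681]
wrist_force: [-0.3, -1.0, 0.2]
gripper_width: 0.73
gripper_force: 30.0
t 16.1 tcp [0.4376, -0.288, 0.0681] j [-36.2, 39.6, -2.9, -40.1, -76.5, 47.8] w 0.73 
  shift mm [-64.1, 2.1, -65.8] turn [-0.0007, 0.0009, -0.0012]
roll at
t 16.1 tcp [0.4376, -0.288, 0.0681] j [-36.2, 39.6, -2.9, -40.1, -76.5, 47.8] w 0.73 
  shift mm [-184.6, -2.3, -86.6] turn [-0.0007, 0.0009, -0.0012]
pre
t 16.1 tcp [0.4376, -0.288, 0.0681] j [-36.2, 39.6, -2.9, -40.1, -76.5, 47.8] w 0.73 
  shift mm [-303.7, -68.5, 147.1] turn [-0.0014, 0.0413, -3.1153]
```

```bash
python3 -m pendant '[[[-15,0,-15],[0,0,0]],[[-42,0,-42],[0,0,0]],[[-72,0,-72],[0,0,0.08]],[[-95,0,-92],[0,0,0.22]],[[-100,0,-95],[0,0,0.36]],[[-100,0,-95],[0,0,0.5]],[[-100,0,-95],[0,0,0.64]],[[-100,0,-95],[0,0,0.78]],[[-100,0,-95],[0,0,0.92]],[[-100,0,-95],[0,0,1.06]]]' | grep -E "tcp|force|width"
python3 - <<'E'
from go import *
I=np.array([.5584,.0527,.022])
R2=tilt(79.5,1); G=I+[0,0,.061]
R1=R2@Ro.from_rotvec([0,0,-1.05]).as_matrix()
rel(G-R2[:,2]*.051+[-.06,-.15,.13],R1)
E
```

```text
tcp_pos: [0.438, -0.2845, 0.2058]
wrist_force: [-0.1, -0.4, -0.5]
gripper_width: 0.73
gripper_force: 30.0
t 17.1 tcp [0.438, -0.2845, 0.2058] j [-35.7, 28.6, 1.2, -39.0, -87.9, -23.2] w 0.73 
  shift mm [-96.0, 109.4, 81.2] turn [0.001, -0.0282, 1.0513]
```

```bash
python3 -m pendant '[[[-10,11,8],[0,0,0.14]],[[-22,25,18],[0,0,0.28]],[[-35,40,29],[0,-0.01,0.42]],[[-48,55,40],[0,-0.01,0.56]],[[-61,70,51],[0,-0.02,0.7]],[[-74,85,62],[0,-0.02,0.84]],[[-88,100,74],[0,-0.028,0.98]],[[-96,109,81],[0,-0.028,1.05]],[[-96,109,81],[0,-0.028,1.05]]]' | grep -E "tcp|force|width"
python3 - <<'E'
from go import *
I=np.array([.5584,.0527,.022])
R2=tilt(79.5,1); G=I+[0,0,.061]
rel(G-R2[:,2]*.051+[0,0,.05],R2)
E
```

```text
tcp_pos: [0.4914, -0.1316, 0.2499]
wrist_force: [-0.6, -0.3, -0.3]
gripper_width: 0.73
gripper_force: 30.0
t 18.0 tcp [0.4914, -0.1316, 0.2499] j [-20.8, 20.3, -3.5, -44.9, -80.3, -95.3] w 0.73 
  shift mm [-1.9, 62.9, 168.5] turn [-0.0001, -0.0016, 1.0599]
```

```bash
python3 -m pendant '[[[0,7,18],[0,0,0.14]],[[0,15,40],[0,0,0.28]],[[0,23,62],[0,0,0.42]],[[-1,31,84],[0,0,0.56]],[[-1,40,108],[0,0,0.7]],[[-1,49,131],[0,0,0.84]],[[-2,58,155],[0,0,0.98]],[[-2,63,168],[0,-0.001,1.06]],[[-2,63,168],[0,-0.001,1.06]],[[-2,63,168],[0,-0.001,1.06]]]' | grep -E "tcp|force|width"
cat > wallc.py <<'E'
from go import *
from station import r
import sys
def sidecheck(H,M,name,base):
    """compare held wall's lower edge with outline in side & top views: predicted pixel corners for a wall of height H standing at M+base"""
    b=np.radians(79.5); by=np.array([np.cos(b),np.sin(b),0]); bx=np.array([by[1],-by[0],0])
    for n in("side","top"):
        c=r.capture(n); np.savez(name+n+".npz",**c); cv2.imwrite(f"pics/{name}{n}.png",c["frame"][:,:,::-1])
        print(n,"pred wall -y face corners (BL,BR,TR,TL)",proj(c,[M+i*.032*bx+k*.007*by+[0,0,base+h] for k,i,h in((-1,-1,0),(-1,1,0),(-1,1,H),(-1,-1,H),(1,1,H),(1,-1,H))]).round(1).tolist())
        print(n,"outline pred",proj(c,[M+i*.035*bx+j*.010*by for i,j in((-1,-1),(1,-1),(1,1),(-1,1))]).round(1).tolist())
E
python3 - <<'E'
from wallc import *
I=np.array([.5584,.0527,.022])
R2=tilt(79.5,1); G=I+[0,0,.061]
rel(G-R2[:,2]*.051,R2)
sidecheck(.112,I,"w1",.05)
im=cv2.resize(cv2.imread("pics/w1side.png")[110:300,240:440],(400,380)); t=cv2.resize(cv2.imread("pics/w1top.png")[170:300,220:380],(400,325))
o=np.zeros((380,800,3),np.uint8); o[:,:400]=im; o[:325,400:]=t; cv2.imwrite("pics/w1.png",o)
E
```

```text
tcp_pos: [0.5518, 0.0147, 0.1684]
wrist_force: [0.0, 0.4, -0.7]
gripper_width: 0.734
gripper_force: 30.0
t 19.0 tcp [0.5518, 0.0147, 0.1684] j [-5.5, 25.8, -6.9, -51.4, -64.2, -158.5] w 0.734 
  shift mm [-33.1, -0.4, 36.7] turn [-0.0003, 0.0005, -0.0003]
side pred wall -y face corners (BL,BR,TR,TL) [[310.4, 227.7], [337.2, 228.1], [339.0, 185.1], [310.6, 184.7], [338.7, 182.5], [310.7, 182.2]]
side outline pred [[309.1, 246.1], [337.7, 246.4], [337.4, 242.1], [309.2, 241.8]]
top pred wall -y face corners (BL,BR,TR,TL) [[296.8, 251.4], [302.4, 223.2], [300.8, 219.5], [294.7, 250.1], [294.1, 218.2], [288.0, 248.8]]
top outline pred [[298.7, 253.4], [304.6, 223.7], [296.1, 222.0], [290.2, 251.7]]
```

View pics/w1.png

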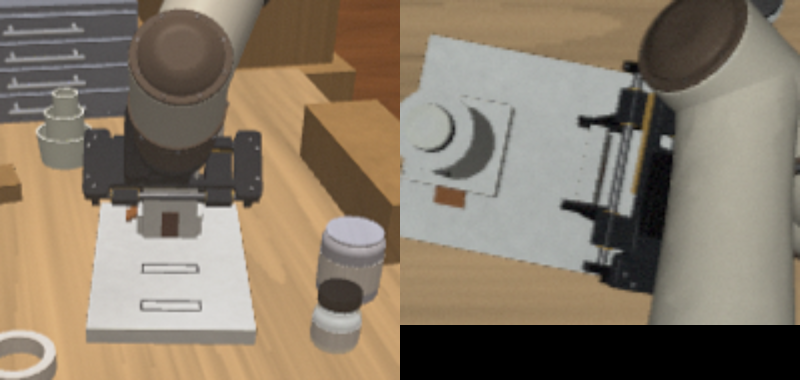

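The nested pots stand properly at the upper left. The held wall is upright with the door at the bottom: its lower edge is at side pixels (309–342, 228), and the inner outline is at (311–339, 242–246) directly below. I'll check the centring numerically.

```bash
cat > chk.py <<'E'
from go import *
def dark(im,y0,y1,x0,x1,th):
    g=cv2.cvtColor(im,cv2.COLOR_RGB2GRAY)[y0:y1,x0:x1].astype(float); w=np.clip(th-g,0,None)
    ys,xs=np.where(w>0); return (w.sum(0).nonzero()[0][[0,-1]]+x0).tolist(),(w.sum(1).nonzero()[0][[0,-1]]+y0).tolist(), round((w.sum(0)*np.arange(x0,x1)).sum()/w.sum(),2),round((w.sum(1)*np.arange(y0,y1)).sum()/w.sum(),2)
E
python3 - <<'E'
from chk import *
c=dict(np.load("w1side.npz")); im=c["frame"]
g=cv2.cvtColor(im,cv2.COLOR_RGB2GRAY)
print("outline inner",dark(im,238,250,300,350,120)); print("outer",dark(im,256,270,300,350,120)); print("door",dark(im,215,227,316,334,100))
print("bottom rows",g[222:250,333].tolist()); print("row224",g[224,300:350].tolist())
b=np.radians(79.5); by=np.array([np.cos(b),np.sin(b),0]);I=np.array([.5584,.0527,.022])
print("pred door mid",proj(c,I-.007*by+[0,0,.05+.014]),"inner",proj(c,I),"outer",proj(c,I-.08*by), "dx 1mm",proj(c,I+[.001,0,0])-proj(c,I), "dy",proj(c,I+.001*by)-proj(c,I))
E
```

```text
outline inner ([311, 338], [242, 245], np.float64(313.05), np.float64(243.3))
outer ([310, 340], [260, 264], np.float64(312.49), np.float64(262.41))
door ([321, 329], [216, 226], np.float64(324.45), np.float64(221.14))
bottom rows [124, 124, 125, 126, 125, 120, 132, 177, 216, 210, 209, 209, 209, 211, 212, 208, 207, 209, 212, 192, 132, 179, 213, 183, 132, 212, 213, 213]
row224 [210, 208, 209, 208, 210, 210, 209, 207, 166, 117, 121, 113, 122, 122, 122, 122, 121, 125, 126, 124, 101, 59, 64, 59, 63, 63, 64, 63, 69, 112, 126, 126, 125, 125, 125, 125, 122, 124, 124, 123, 140, 216, 212, 212, 213, 213, 213, 214, 215, 215]
pred door mid [[323.92564884 222.78775445]] inner [[323.36698843 244.06702068]] outer [[323.70269879 262.49353478]] dx 1mm [[ 0.3984909  -0.03472042]] dy [[-0.00393014 -0.21571823]]
```

```bash
python3 - <<'E'
from chk import *
c=dict(np.load("w1side.npz")); im=c["frame"]; g=cv2.cvtColor(im,cv2.COLOR_RGB2GRAY)
print(g[241:248,306:344]); print(g[258:267,306:344]); print("door rows"); print(g[212:230,317:333])
b=np.radians(79.5); by=np.array([np.cos(b),np.sin(b),0]); bx=np.array([by[1],-by[0],0]);I=np.array([.5584,.0527,.022])
for M in(I,I-.08*by): print("pred",proj(c,[M-.035*bx,M+.035*bx,M-.01*by,M+.01*by]).round(1).tolist())
print("foot",proj(c,[I+.083*by+s*.042*bx+[0,0,h] for s in(-1,1) for h in(0,.03)]).round(1).tolist())
t=dict(np.load("top4.npz")); gt=cv2.cvtColor(t["frame"],cv2.COLOR_RGB2GRAY)
for M in(I,I-.08*by): print("top pred",proj(t,[M-.035*bx,M+.035*bx,M-.01*by,M+.01*by]).round(1).tolist())
for x0,x1 in((282,312),(316,348)):
    roi=gt[205:275,x0:x1]; m=(roi<170).astype(np.uint8); n,l,s,ce=cv2.connectedComponentsWithStats(cv2.dilate(m,np.ones((3,3))))
    for q in range(1,n):
        if s[q][4]>60:
            p=np.argwhere((l==q)&(m>0))[:,::-1].astype(np.float32); print("top outline",x0,cv2.minAreaRect(p+[x0,205].__class__([x0,205]) if False else p+np.float32([x0,205])))
E
```

```text
[[206 207 210 213 209 187 187 187 183 182 181 181 183 183 182 182 183 183
  188 190 188 189 189 188 189 190 191 192 191 193 193 194 198 216 212 213
  211 210]
 [206 205 206 209 198  81 131 131 129 131 130 131 131 132 132 131 131 133
  149 151 147 151 149 151 152 151 151 132 132 133 132 130 133 207 213 209
  211 211]
 [207 206 205 207 197 107 216 215 214 214 214 213 215 215 215 214 215 214
  213 213 215 214 215 213 213 213 208 179 178 180 183 177 126 165 215 210
  211 209]
 [207 205 206 209 199 109 216 212 212 210 210 208 211 211 210 212 213 211
  215 213 214 215 213 212 213 211 211 213 214 213 216 209 118 139 215 209
  210 210]
 [206 208 208 208 185  98 193 188 189 186 185 184 186 186 187 188 182 183
  183 183 183 183 184 185 185 184 183 183 189 190 192 184 115 137 212 210
  210 212]
 [208 207 209 203 169 133 150 149 148 149 150 147 150 147 150 147 129 132
  128 131 130 130 130 133 131 132 131 132 150 148 149 152 154 163 212 209
  211 212]
 [207 207 205 206 209 213 212 213 211 211 210 209 208 210 211 212 212 214
  215 212 213 212 214 214 215 216 214 212 213 214 214 214 215 212 213 21
[... 2426 characters left out ...]
4  63  62  59  69 111 127 125 125]
 [121 121 121 100  54  57  57  59  58  58  57  64 107 123 121 121]
 [139 140 139 128 107 108 109 110 112 110 109 113 139 145 132 132]
 [189 189 188 191 188 188 189 191 190 191 187 192 199 196 175 176]]
pred [[309.1, 243.9], [337.6, 244.2], [323.4, 246.2], [323.3, 241.9]]
pred [[308.5, 262.3], [338.9, 262.7], [323.7, 265.0], [323.7, 260.1]]
foot [[307.0, 227.1], [307.0, 217.0], [339.1, 227.4], [339.5, 217.4]]
top pred [[294.4, 252.6], [300.3, 222.9], [301.6, 238.5], [293.1, 236.9]]
top pred [[328.4, 259.2], [334.3, 229.5], [335.6, 245.2], [327.1, 243.5]]
top outline 282 ((296.5, 239.5), (69.0, 29.0), 90.0)
top outline 316 ((331.5, 251.0), (46.0, 31.0), 90.0)
```

```bash
python3 - <<'E'
from chk import *
c=dict(np.load("w1top.npz")); g=cv2.cvtColor(c["frame"],cv2.COLOR_RGB2GRAY)
for y in range(220,252,3): print(y,g[y,284:312].tolist())
t=cv2.cvtColor(dict(np.load("top0.npz"))["frame"],cv2.COLOR_RGB2GRAY); print("outline rows top0")
for y in(222,224,226,228,230): print(y,t[y,292:308].tolist())
E
```

```text
220 [177, 176, 170, 175, 175, 172, 172, 103, 56, 38, 28, 17, 148, 166, 169, 140, 110, 73, 32, 24, 23, 25, 22, 27, 28, 47, 71, 121]
223 [172, 177, 179, 178, 176, 176, 173, 176, 175, 174, 176, 175, 172, 173, 172, 171, 173, 171, 123, 109, 152, 165, 166, 140, 84, 64, 126, 98]
226 [173, 173, 170, 169, 173, 175, 177, 173, 175, 174, 172, 172, 173, 170, 172, 173, 171, 154, 94, 61, 131, 164, 171, 176, 111, 88, 93, 73]
229 [173, 172, 172, 171, 171, 171, 174, 175, 171, 174, 172, 172, 171, 174, 170, 171, 169, 103, 65, 85, 154, 172, 172, 131, 85, 135, 102, 94]
232 [171, 175, 175, 174, 175, 173, 174, 176, 173, 148, 163, 173, 170, 170, 171, 168, 121, 77, 70, 129, 167, 173, 147, 95, 120, 100, 83, 157]
235 [173, 174, 172, 171, 171, 172, 172, 172, 171, 169, 171, 170, 169, 168, 170, 155, 98, 49, 95, 158, 174, 176, 120, 81, 121, 93, 120, 164]
238 [172, 170, 169, 172, 172, 169, 168, 171, 169, 168, 168, 170, 167, 169, 169, 118, 72, 51, 148, 170, 170, 144, 94, 129, 98, 74, 156, 174]
241 [169, 170, 174, 168, 171, 170, 169, 168, 169, 168, 171, 167, 171, 170, 154, 100, 45, 125, 165, 170, 172, 113, 86, 97, 74,
[... 172 characters left out ...]
70, 172, 171, 170, 148, 160, 170, 170, 171, 170, 169, 118, 65, 66, 130, 162, 166, 142, 92, 114, 98, 84, 150, 169, 173, 175]
250 [147, 84, 51, 62, 79, 82, 103, 99, 134, 146, 169, 175, 174, 108, 68, 106, 160, 172, 173, 118, 83, 125, 97, 120, 163, 173, 170, 172]
outline rows top0
222 [170, 171, 171, 173, 137, 139, 146, 161, 169, 168, 165, 164, 167, 165, 164, 167]
224 [167, 169, 168, 154, 107, 147, 163, 165, 144, 139, 102, 91, 99, 152, 167, 169]
226 [168, 167, 167, 131, 129, 161, 169, 167, 169, 167, 167, 122, 128, 160, 164, 168]
228 [166, 169, 171, 109, 147, 166, 166, 165, 167, 169, 167, 106, 144, 165, 166, 165]
230 [170, 165, 149, 105, 150, 166, 163, 164, 163, 163, 145, 120, 155, 165, 164, 166]
```

```bash
python3 -m pendant '[[[0,2.5,4],[0,0,0]],[[-10,2.5,14],[0,0,0]],[[-20,2.5,24],[0,0,0]],[[-27,2.5,31],[0,0,0]],[[-29.5,2.5,34],[0,0,0]],[[-29.5,2.5,34],[0,0,0]],[[-29.5,2.5,34],[0,0,0]]]' | grep -E "tcp|force|width"
python3 - <<'E'
from wallc import *
I=np.array([.5584,.0527,.022])
s=r.sense(); print(np.round(s["tcp_pos"],4)); R2=tilt(79.5,1); rel(np.array([.5548,.0172,.1234]),R2)
sidecheck(.112,I,"w2",.005)
g=cv2.cvtColor(dict(np.load("w2side.npz"))["frame"],cv2.COLOR_RGB2GRAY); print(g[232:252,304:346])
g=cv2.cvtColor(dict(np.load("w2top.npz"))["frame"],cv2.COLOR_RGB2GRAY)
for y in range(222,255,4): print(y,g[y,286:312].tolist())
E
```

```text
tcp_pos: [0.5551, 0.0181, 0.1238]
wrist_force: [1.0, -0.3, -0.9]
gripper_width: 0.732
gripper_force: 30.0
[0.5551 0.0181 0.1238]
t 19.8 tcp [0.5551, 0.0181, 0.1238] j [-5.6, 29.8, -7.9, -53.5, -61.3, -154.1] w 0.732 
  shift mm [-0.9, -0.2, -0.4] turn [0.0004, -0.0003, -0.0024]
side pred wall -y face corners (BL,BR,TR,TL) [[310.3, 243.7], [336.5, 244.0], [338.2, 202.9], [310.5, 202.6], [338.0, 200.2], [310.6, 199.9]]
side outline pred [[309.1, 246.1], [337.7, 246.4], [337.4, 242.1], [309.2, 241.8]]
top pred wall -y face corners (BL,BR,TR,TL) [[297.6, 251.8], [303.0, 224.6], [301.5, 221.1], [295.6, 250.7], [295.0, 219.8], [289.1, 249.4]]
top outline pred [[298.7, 253.4], [304.6, 223.7], [296.1, 222.0], [290.2, 251.7]]
[[205 206 209 207 207 208 209 207 179 116 121 124 122 123 124 124 121  99
   55  59  61  59  63  66  67  72 111 124 123 122 121 122 122 123 133 188
  212 211 212 213 215 214]
 [207 206 206 209 209 206 206 207 176 118 122 122 123 122 121 122 122 102
   56  63  61  59  57  58  56  70 125 121 120 122 124 122 121 120 129 177
  212 213 211 213 214 214]
 [207 207 207 207 207 2
[... 3574 characters left out ...]
, 169, 176, 114, 58, 100, 98, 157, 172, 122, 89, 98, 76, 152, 176, 178]
238 [172, 174, 174, 171, 173, 159, 166, 169, 170, 170, 171, 175, 108, 56, 116, 93, 151, 169, 117, 77, 123, 97, 122, 164, 174, 175]
242 [170, 173, 171, 172, 168, 173, 172, 172, 170, 169, 174, 115, 71, 78, 90, 134, 166, 131, 85, 138, 104, 119, 164, 173, 174, 142]
246 [174, 171, 173, 144, 164, 172, 171, 169, 172, 172, 137, 81, 86, 97, 132, 164, 146, 97, 128, 98, 75, 154, 173, 171, 162, 136]
250 [24, 29, 34, 34, 36, 42, 53, 64, 65, 88, 72, 77, 133, 124, 160, 173, 114, 116, 95, 84, 156, 174, 173, 176, 174, 127]
254 [171, 168, 168, 168, 136, 79, 28, 6, 13, 14, 14, 21, 29, 29, 32, 39, 44, 67, 49, 54, 86, 130, 162, 171, 151, 78]
```

```bash
python3 -m pendant '[[[-1.2,-0.5,0.5],[0,0,0]],[[-2.4,-0.5,1.7],[0,0,0]],[[-3.2,-0.5,2.5],[0,0,0]],[[-3.2,-0.5,2.5],[0,0,0]]]' | grep -E "tcp|wrist"
python3 -m pendant '[[[-0.4,0,0.4],[0,0,0]],[[-0.7,0,0.7],[0,0,0]],[[-0.7,0,0.7],[0,0,0]]]' | grep -E "tcp|wrist"
```

```text
tcp_pos: [0.5543, 0.0177, 0.1196]
wrist_force: [0.6, -0.3, -1.5]
tcp_pos: [0.5544, 0.0177, 0.1188]
wrist_force: [-0.0, -0.3, -0.8]
```

```bash
for i in 1; do python3 -m pendant '[[[-0.3,0,0.3],[0,0,0]],[[-0.5,0,0.5],[0,0,0]],[[-0.5,0,0.5],[0,0,0]]]' | grep -E "tcp|wrist"; done
python3 - <<'E'
from station import r
import numpy as np
v=[]
for i in range(2): r.capture("side"); s=r.sense(); v.append(s["wrist_force"]); 
print(np.round(v,2))
E
python3 -m pendant '[[[-0.3,0,0.3],[0,0,0]],[[-0.5,0,0.5],[0,0,0]],[[-0.5,0,0.5],[0,0,0]]]' | grep -E "tcp|wrist"
```

```text
tcp_pos: [0.5544, 0.0178, 0.1187]
wrist_force: [-1.8, -0.8, 4.9]
[[-1.79 -0.14  5.01]
 [-1.2  -0.46  5.79]]
tcp_pos: [0.5544, 0.0178, 0.1187]
wrist_force: [-2.5, -1.1, 8.4]
```

```bash
python3 -m pendant '[[[0.6,0,-0.6],[0,0,0]],[[0.6,0,-0.6],[0,0,0]]]' | grep -E "wrist"
python3 -m pendant '[[[0,0,0],[0,0,0]],[[0,0,0],[0,0,0]],[[0,0,0],[0,0,0]],[[0,0,-10],[0,0,0]],[[0,0,-35],[0,0,0]],[[0,0,-75],[0,0,0]],[[0,0,-120],[0,0,0]],[[0,0,-165],[0,0,0]],[[0,0,-190],[0,0,0]],[[0,0,-190],[0,0,0]]]' 1 | grep -E "tcp|wrist|width"
python3 - <<'E'
from wallc import *
I=np.array([.5584,.0527,.022])
sidecheck(.112,I,"w3",0)
g=cv2.cvtColor(dict(np.load("w3side.npz"))["frame"],cv2.COLOR_RGB2GRAY); print(g[236:249,307:344])
g=cv2.cvtColor(dict(np.load("w3top.npz"))["frame"],cv2.COLOR_RGB2GRAY)
for y in range(218,258,4): print(y,g[y,286:310].tolist())
S=tilt(83.05,-1); f=np.array([np.cos(np.radians(83.05)),np.sin(np.radians(83.05)),0]); G=np.array([.6260,-.2594,.033])-.003*f
rel(G-S[:,2]*.171,S)
w=np.array([-f[1],f[0],0]); C=np.array([.6260,-.2594,.040]);c0=dict(np.load("side0.npz")); print("pred short",proj(c0,[C+i*.042*f+j*.032*w for i,j in((1,1),(1,-1),(-1,-1),(-1,1))]).round(1).tolist())
E
```

```text
wrist_force: [-0.9, -0.8, 4.6]
tcp_pos: [0.5304, -0.1174, 0.2558]
wrist_force: [-0.0, 0.4, -0.7]
gripper_width: 0.999
side pred wall -y face corners (BL,BR,TR,TL) [[310.3, 245.4], [336.5, 245.7], [338.2, 204.9], [310.5, 204.5], [337.9, 202.2], [310.6, 201.8]]
side outline pred [[309.1, 246.1], [337.7, 246.4], [337.4, 242.1], [309.2, 241.8]]
top pred wall -y face corners (BL,BR,TR,TL) [[297.7, 251.9], [303.0, 224.7], [301.6, 221.3], [295.7, 250.7], [295.1, 220.0], [289.2, 249.4]]
top outline pred [[298.7, 253.4], [304.6, 223.7], [296.1, 222.0], [290.2, 251.7]]
[[211 213 210 213 208 140 124 128 127 126 126 127 127 123  90  62  64  64
   63  65  65  64  85 128 126 125 126 125 126 126 127 160 219 214 214 214
  215]
 [211 213 212 214 209 140 122 125 127 128 125 125 128 124  87  63  66  63
   67  62  66  64  84 128 125 125 127 126 127 124 127 160 220 215 213 213
  214]
 [212 212 210 213 208 139 123 125 124 125 127 126 127 124  83  64  66  66
   67  64  63  65  84 130 124 126 126 127 127 125 126 161 219 215 214 215
  215]
 [211 209 211 214 209 141 123 124 124 124 126 127 129 123  71  67  63
[... 2244 characters left out ...]
2, 171, 171, 169, 170, 170, 171, 172, 150, 89, 44, 79, 131, 162, 170, 169, 172, 170, 172, 172, 171]
246 [172, 171, 170, 168, 170, 168, 170, 168, 168, 168, 154, 84, 62, 91, 131, 163, 171, 169, 169, 169, 171, 173, 173, 173]
250 [173, 172, 172, 172, 154, 108, 80, 98, 132, 151, 102, 64, 107, 118, 159, 171, 172, 171, 170, 169, 171, 171, 172, 171]
254 [168, 171, 172, 173, 169, 170, 168, 170, 172, 167, 169, 167, 166, 167, 169, 167, 171, 172, 174, 175, 173, 171, 170, 170]
t 22.6 tcp [0.5295, -0.1146, 0.2526] j [-18.0, 22.1, 0.0, -45.5, -79.5, -159.3] w 1.001 
  shift mm [-245.0, 129.9, -105.8] turn [-0.0011, -0.0702, 3.0936]
pred short [[370.3, 306.1], [402.6, 305.1], [413.1, 335.4], [377.9, 336.7]]
```

The tall wall stands inside its outline, centred to within about 0.5 mm in x and 1 mm in y. Next is the short wall, taken with the half-turned grasp.

```bash
cat > sw.py <<'E'
from wallc import *
S=tilt(83.05,1); f=np.array([np.cos(np.radians(83.05)),np.sin(np.radians(83.05)),0]); G=np.array([.6270,-.2590,.033])-.003*f
E
python3 -c "
from sw import *
rel(G-S[:,2]*.171,S)"
```

```text
t 22.6 tcp [0.5295, -0.1146, 0.2526] j [-18.0, 22.1, 0.0, -45.5, -79.5, -159.3] w 1.001 
  shift mm [-244.5, 130.8, -105.4] turn [0.0454, -0.0007, -0.0472]
```

```bash
python3 -m pendant '[[[-25,13,-11],[0,0,0]],[[-60,32,-26],[0.01,0,-0.01]],[[-98,52,-42],[0.02,0,-0.02]],[[-136,73,-59],[0.03,0,-0.03]],[[-174,93,-75],[0.04,0,-0.04]],[[-210,112,-91],[0.045,0,-0.047]],[[-237,127,-102],[0.045,0,-0.047]],[[-244,131,-105],[0.045,0,-0.047]],[[-244,131,-105],[0.045,0,-0.047]],[[-244,131,-105],[0.045,0,-0.047]]]' 1 | grep -E "tcp|wrist"
python3 -c "
from sw import *
rel(G-S[:,2]*.051,S)"
```

```text
tcp_pos: [0.6131, -0.3795, 0.1534]
wrist_force: [-0.0, 0.3, 0.6]
t 23.6 tcp [0.6131, -0.3795, 0.1534] j [-33.8, 48.2, 31.7, -39.4, -96.3, -149.3] w 0.997 
  shift mm [-1.7, -0.4, 117.8] turn [-0.0027, -0.0017, 0.0006]
```

```bash
python3 -m pendant '[[[-1,0,15],[0,0,0]],[[-1.5,0,40],[-0.002,-0.002,0]],[[-1.5,0,65],[-0.003,-0.002,0]],[[-1.5,0,88],[-0.003,-0.002,0]],[[-1.5,0,95],[-0.003,-0.002,0]],[[-1.5,0,95],[-0.003,-0.002,0]]]' 1 | grep -E "tcp|wrist"
python3 -c "
from sw import *
rel(G-S[:,2]*.051,S)"
```

```text
tcp_pos: [0.6208, -0.3133, 0.0856]
wrist_force: [-0.1, -0.3, 0.6]
t 24.2 tcp [0.6208, -0.3133, 0.0856] j [-29.5, 48.9, 22.9, -40.8, -86.2, -146.2] w 0.995 
  shift mm [-0.7, -0.4, 22.7] turn [-0.0004, 0.001, 0.0014]
```

```bash
python3 -m pendant '[[[-0.5,0,10],[0,0,0]],[[-0.7,0,20],[0,0.001,0.001]],[[-0.7,0,22.7],[0,0.001,0.001]],[[-0.7,0,22.7],[0,0.001,0.001]],[[-0.7,0,22.7],[0,0.001,0.001]]]' 1 | grep -E "tcp|wrist"
python3 -m pendant '[[[0,0,0],[0,0,0]],[[0,0,0],[0,0,0]],[[0,0,0],[0,0,0]],[[0,0,0],[0,0,0]],[[0,0,0],[0,0,0]]]' 0 | grep -E "tcp|force|width"
python3 -m pendant '[[[15,0,-15],[0,0,0]],[[42,0,-42],[0,0,0]],[[72,0,-72],[0,0,-0.08]],[[95,0,-92],[0,0,-0.22]],[[100,0,-95],[0,0,-0.36]],[[100,0,-95],[0,0,-0.5]],[[100,0,-95],[0,0,-0.64]],[[100,0,-95],[0,0,-0.78]],[[100,0,-95],[0,0,-0.92]],[[100,0,-95],[0,0,-1.06]]]' | grep -E "tcp|force|width"
cat >> sw.py <<'E'
b=np.radians(79.5); by=np.array([np.cos(b),np.sin(b),0]); bx=np.array([by[1],-by[0],0])
O=np.array([.5584,.0527,.022])-.08*by
R2=tilt(79.5,-1); T=O+[0,0,.045]-R2[:,2]*.051+.0025*bx+.0025*by
E
python3 -c "
from sw import *
rel(T+[.02,-.08,.12],R2@Ro.from_rotvec([0,0,1.05]).as_matrix())"
```

```text
tcp_pos: [0.6228, -0.3003, 0.0692]
wrist_force: [-0.6, -0.6, 0.4]
tcp_pos: [0.6228, -0.3001, 0.0693]
wrist_force: [0.7, -0.3, 1.1]
gripper_width: 0.73
gripper_force: 30.0
tcp_pos: [0.623, -0.2964, 0.2089]
wrist_force: [0.5, 0.1, -0.2]
gripper_width: 0.729
gripper_force: 30.0
t 26.2 tcp [0.623, -0.2964, 0.2089] j [-28.4, 40.9, 25.8, -41.3, -93.6, -93.1] w 0.729 
  shift mm [127.0, 61.2, 94.4] turn [-0.0012, -0.0425, -0.9811]
```

```bash
python3 -m pendant '[[[13,6,9],[0,0,-0.12]],[[30,14,22],[0,-0.01,-0.26]],[[48,23,35],[0,-0.01,-0.4]],[[66,32,49],[0,-0.02,-0.54]],[[84,41,62],[0,-0.03,-0.68]],[[102,50,76],[0,-0.04,-0.82]],[[120,58,89],[0,-0.042,-0.94]],[[127,61,94],[0,-0.042,-0.98]],[[127,61,94],[0,-0.042,-0.98]]]' | grep -E "tcp|force|width"
python3 -c "
from sw import *
rel(T+[0,0,.05],R2)"
```

```text
tcp_pos: [0.5605, -0.1384, 0.2241]
wrist_force: [0.1, -0.7, -1.4]
gripper_width: 0.737
gripper_force: 30.0
t 27.1 tcp [0.5605, -0.1384, 0.2241] j [-19.1, 27.2, 3.8, -45.3, -79.5, -37.9] w 0.737 
  shift mm [28.7, 18.8, 102.6] turn [0.0004, -0.0011, -1.0553]
```

```bash
python3 -m pendant '[[[3,2,10],[0,0,-0.13]],[[7,5,24],[0,0,-0.27]],[[11,7,38],[0,0,-0.41]],[[15,10,52],[0,0,-0.55]],[[19,12,66],[0,0,-0.69]],[[23,15,80],[0,0,-0.83]],[[27,18,94],[0,-0.001,-0.97]],[[28.7,18.8,102.6],[0,-0.001,-1.055]],[[28.7,18.8,102.6],[0,-0.001,-1.055]],[[28.7,18.8,102.6],[0,-0.001,-1.055]]]' | grep -E "tcp|force|width"
python3 -c "
from sw import *
rel(T+[0,0,.005],R2)"
```

```text
tcp_pos: [0.5412, -0.0611, 0.1515]
wrist_force: [-0.7, -1.0, -0.1]
gripper_width: 0.73
gripper_force: 30.0
t 28.1 tcp [0.5412, -0.0611, 0.1515] j [-13.1, 28.4, -5.9, -49.5, -68.1, 27.0] w 0.73 
  shift mm [29.7, 1.2, 31.7] turn [-0.0, -0.0003, -0.0046]
```

```bash
python3 -m pendant '[[[5,0.5,6],[0,0,0]],[[14,1,16],[0,0,-0.004]],[[22,1.2,24],[0,0,-0.004]],[[28,1.2,30],[0,0,-0.004]],[[29.7,1.2,31.7],[0,0,-0.004]],[[29.7,1.2,31.7],[0,0,-0.004]],[[29.7,1.2,31.7],[0,0,-0.004]]]' | grep -E "tcp|force|width"
python3 - <<'E'
from sw import *
rel(T,R2)
sidecheck(.084,O,"w5",.005)
g=cv2.cvtColor(dict(np.load("w5side.npz"))["frame"],cv2.COLOR_RGB2GRAY); print(g[250:268,306:344])
g=cv2.cvtColor(dict(np.load("w5top.npz"))["frame"],cv2.COLOR_RGB2GRAY)
for y in range(222,268,4): print(y,g[y,318:348].tolist())
t=cv2.cvtColor(dict(np.load("w3top.npz"))["frame"],cv2.COLOR_RGB2GRAY); print("outline")
for y in (232,236,240,244,248,252,256): print(y,t[y,318:348].tolist())
E
```

```text
tcp_pos: [0.5398, -0.0588, 0.1077]
wrist_force: [0.1, -1.3, -1.3]
gripper_width: 0.73
gripper_force: 30.0
t 28.8 tcp [0.5398, -0.0588, 0.1077] j [-13.3, 32.1, -7.3, -51.2, -65.1, 31.7] w 0.73 
  shift mm [3.6, -0.5, 2.9] turn [0.0006, 0.0002, 0.0012]
side pred wall -y face corners (BL,BR,TR,TL) [[309.8, 262.3], [337.8, 262.6], [339.2, 230.9], [309.9, 230.6], [338.9, 227.7], [310.0, 227.4]]
side outline pred [[308.5, 264.8], [339.0, 265.1], [338.7, 260.2], [308.6, 259.9]]
top pred wall -y face corners (BL,BR,TR,TL) [[331.7, 258.5], [337.0, 231.3], [338.1, 229.1], [332.4, 258.1], [331.7, 227.9], [326.1, 256.9]]
top outline pred [[332.7, 260.1], [338.5, 230.4], [330.0, 228.7], [324.2, 258.4]]
[[ 66  63  74 114  83  86  87  86  89  86  89  89  92  94  94  95  99  97
   99 100  98  99  98  91  92  94  93  91  93  91  91  87  87  92  91  95
  105 109]
 [ 65  64  70  98  85  76  69  73  72  74  72  72  72  68  69  71  67  68
   67  66  68  67  66  70  70  71  67  70  71  74  72  76  72  72  78  78
   80  87]
 [ 64  64  68 118 159 130  99 102 101 103 104 102 100  93  92  76  58  60
   60  57
[... 4614 characters left out ...]
 180, 178, 178, 175, 124, 158, 175, 180, 178, 179, 181, 184, 183, 182, 182, 185]
244 [177, 177, 175, 175, 174, 175, 174, 175, 175, 127, 158, 174, 176, 176, 176, 179, 178, 124, 157, 178, 179, 181, 181, 176, 180, 180, 183, 182, 180, 180]
248 [173, 173, 173, 172, 177, 180, 176, 177, 128, 134, 171, 175, 176, 176, 174, 178, 126, 138, 170, 177, 177, 179, 179, 177, 176, 179, 179, 182, 181, 181]
252 [172, 173, 171, 173, 172, 171, 174, 157, 128, 161, 173, 176, 174, 180, 174, 157, 129, 167, 179, 180, 175, 179, 176, 177, 177, 177, 182, 179, 180, 181]
256 [172, 171, 171, 170, 171, 168, 158, 114, 158, 175, 174, 176, 173, 175, 161, 116, 160, 174, 177, 176, 176, 179, 176, 175, 177, 177, 176, 178, 181, 177]
```

```bash
python3 -m pendant '[[[1.4,0,0.5],[0,0,0]],[[2.5,0,1.5],[0,0,0]],[[3.4,0,2.3],[0,0,0]],[[3.4,0,2.3],[0,0,0]]]' | grep -E "tcp|wrist"
python3 -m pendant '[[[0.4,0,0.4],[0,0,0]],[[0.7,0,0.7],[0,0,0]],[[0.7,0,0.7],[0,0,0]]]' | grep -E "tcp|wrist"
```

```text
tcp_pos: [0.5395, -0.0595, 0.1044]
wrist_force: [-0.7, -0.7, 5.6]
tcp_pos: [0.5395, -0.0595, 0.1043]
wrist_force: [-1.1, -2.0, 8.9]
```

```bash
python3 - <<'E'
from sw import *
sidecheck(.084,O,"w6",0)
g=cv2.cvtColor(dict(np.load("w6side.npz"))["frame"],cv2.COLOR_RGB2GRAY); print(g[258:268,306:344])
g=cv2.cvtColor(dict(np.load("w6top.npz"))["frame"],cv2.COLOR_RGB2GRAY)
for y in range(230,262,2): print(y,g[y,322:346].tolist())
E
```

```text
side pred wall -y face corners (BL,BR,TR,TL) [[309.8, 264.1], [337.7, 264.4], [339.1, 232.9], [309.9, 232.5], [338.8, 229.7], [310.0, 229.3]]
side outline pred [[308.5, 264.8], [339.0, 265.1], [338.7, 260.2], [308.6, 259.9]]
top pred wall -y face corners (BL,BR,TR,TL) [[331.6, 258.6], [337.0, 231.4], [338.0, 229.3], [332.4, 258.1], [331.7, 228.0], [326.0, 256.9]]
top outline pred [[332.7, 260.1], [338.5, 230.4], [330.0, 228.7], [324.2, 258.4]]
[[205 205 205 205 205 175 116 121 121 122 122 121 121 126 119  68  55  60
   60  59  60  57  55  72 127 123 122 121 123 124 124 123 125 159 217 212
  211 215]
 [203 203 204 206 193 157 118 121 122 121 122 121 123 125 119  69  58  60
   60  59  60  60  59  75 128 125 124 123 123 121 123 122 126 156 207 214
  212 212]
 [205 204 208 201 146 109 117 121 121 123 122 122 123 123 119  65  59  60
   60  60  57  60  59  70 128 123 123 123 124 124 123 125 123 131 168 217
  212 212]
 [205 205 209 202 111 138 118 121 122 122 123 123 123 124 120  67  59  59
   59  57  59  60  58  70 126 125 123 125 123 125 125 122 118  95 141 217
  215 213]
 [206 207 208 20
[... 2174 characters left out ...]
 175, 178, 175, 129, 163, 179, 179, 181, 180, 184, 177, 123, 162, 179, 179, 177, 178, 119, 75, 115, 86, 156, 180]
252 [174, 173, 177, 156, 172, 179, 179, 179, 182, 182, 178, 158, 130, 168, 180, 179, 179, 153, 91, 108, 91, 86, 161, 182]
254 [174, 171, 175, 135, 166, 182, 181, 183, 182, 182, 176, 122, 159, 178, 180, 178, 180, 134, 87, 139, 108, 118, 170, 180]
256 [141, 163, 158, 152, 173, 182, 184, 180, 181, 178, 162, 117, 159, 177, 176, 176, 176, 119, 88, 109, 93, 153, 177, 178]
258 [27, 26, 27, 25, 34, 43, 51, 71, 69, 77, 84, 107, 134, 169, 174, 176, 152, 98, 133, 95, 102, 166, 179, 180]
260 [50, 30, 12, 19, 10, 19, 18, 24, 21, 16, 22, 24, 28, 23, 30, 37, 46, 65, 120, 95, 123, 170, 180, 180]
```

```bash
python3 -m pendant '[[[-1,0,-1],[0,0,0]],[[-2.1,0,-2.1],[0,0,0]],[[-1.2,0,-3],[0,0,0]],[[-0.3,0,-3.9],[0,0,0]],[[0.4,0,-3.2],[0,0,0]],[[1.0,0,-2.6],[0,0,0]],[[1.4,0,-2.2],[0,0,0]],[[1.4,0,-2.2],[0,0,0]]]' | grep -E "tcp|wrist"
python3 - <<'E'
from sw import *
c=r.capture("side"); g=cv2.cvtColor(c["frame"],cv2.COLOR_RGB2GRAY); print(g[261:268,306:344]); print(np.round(r.sense()["wrist_force"],1))
E
```

```text
tcp_pos: [0.539, -0.0622, 0.1043]
wrist_force: [-1.1, -1.0, 6.9]
[[203 204 208 202 107 111 122 122 120 123 123 123 123 126 120  67  58  58
   60  59  60  58  56  71 127 124 124 124 123 122 124 121 117  95 142 218
  214 214]
 [207 205 207 200  78 112 121 123 123 123 124 122 124 125 118  66  56  59
   60  54  61  58  54  71 127 124 123 124 125 123 125 123 121 119 135 223
  216 215]
 [205 206 209 201  75 101 115 115 116 116 116 119 119 117 115  79  68  66
   70  70  72  71  70  81 127 125 127 127 126 127 127 127 129 142 111 223
  218 217]
 [208 209 212 204 106  89 105 105 105 105 105 106 107 108 108 111 102 103
   85  84  85  87  86  87 115 114 115 115 115 117 117 117 127 166 122 223
  216 215]
 [211 209 209 208 180 156 156 157 158 158 158 159 159 159 159 160 161 157
  139 140 142 141 143 139 139 137 138 139 138 139 141 139 138 141 170 220
  215 215]
 [209 208 210 213 215 217 215 217 216 218 216 219 220 220 219 219 218 219
  220 220 221 222 222 221 220 219 220 222 223 221 223 222 222 222 220 217
  217 216]
 [211 209 209 212 210 212 213 211 214 214 213 212 215 214 214 214 215 215
  215 215 215 216 215 214 215 215 216 217 218 217 219 218 217 217 217 216
  215 215]]
[-1.1 -0.9  6.5]
```

```bash
python3 -m pendant '[[[-0.5,0,-0.5],[0,0,0]],[[-0.5,0,-0.5],[0,0,0]]]' | grep -E "wrist"
python3 -m pendant '[[[0,0,0],[0,0,0]],[[0,0,0],[0,0,0]],[[0,0,0],[0,0,0]],[[0,0,-10],[0,0,0]],[[0,0,-35],[0,0,0]],[[0,0,-75],[0,0,0]],[[0,0,-120],[0,0,0]],[[0,0,-165],[0,0,0]],[[0,0,-200],[0,0,0]],[[0,0,-200],[0,0,0]]]' 1 | grep -E "tcp|wrist|width"
python3 - <<'E'
from sw import *
sidecheck(.084,O,"w7",0)
c=dict(np.load("w7side.npz")); g=cv2.cvtColor(c["frame"],cv2.COLOR_RGB2GRAY); print(g[225:236,306:344]); print(g[252:267,306:344])
t=dict(np.load("w7top.npz"))["frame"]; g=cv2.cvtColor(t,cv2.COLOR_RGB2GRAY)
for y in range(226,264,4): print(y,g[y,322:346].tolist())
# bystander shift check
t0=dict(np.load("top0.npz"))["frame"]; s0=dict(np.load("side0.npz"))["frame"]
for nm,b in dict(jar=(345,150,35,35),tin=(298,120,42,46),glue=(118,160,44,36),tape=(335,300,46,46),brush=(400,325,80,36),offcut_a=(155,305,42,35),r=(498,235,22,30),tower=(212,200,58,60)).items():
    x,y,w,h=b; print(nm,round(float(cv2.absdiff(t0[y:y+h,x:x+w],t[y:y+h,x:x+w]).mean()),1),end="; ")
E
```

```text
wrist_force: [-1.4, -2.7, 4.1]
tcp_pos: [0.5139, -0.2052, 0.2493]
wrist_force: [0.7, 0.9, -0.8]
gripper_width: 1.0
side pred wall -y face corners (BL,BR,TR,TL) [[309.8, 264.1], [337.7, 264.4], [339.1, 232.9], [309.9, 232.5], [338.8, 229.7], [310.0, 229.3]]
side outline pred [[308.5, 264.8], [339.0, 265.1], [338.7, 260.2], [308.6, 259.9]]
top pred wall -y face corners (BL,BR,TR,TL) [[331.6, 258.6], [337.0, 231.4], [338.0, 229.3], [332.4, 258.1], [331.7, 228.0], [326.0, 256.9]]
top outline pred [[332.7, 260.1], [338.5, 230.4], [330.0, 228.7], [324.2, 258.4]]
[[117 118 117 120 122 122 122 121 120 121 119 121 120 119 123 118 122 121
  119 117 119 119 118 118 118 119 119 118 120 117 120 118 119 118 115 114
  113 113]
 [107 107 104 108 111 110 113 113 111 113 115 116 117 118 120 119 121 120
  120 122 123 123 124 121 122 125 130 129 128 129 130 130 132 128 129 130
  128 130]
 [ 81  79  82  83  80  81  82  83  84  81  83  83  85  85  83  85  83  86
   84  83  84  85  87  86  85  85  84  86  85  88  85  86  85  87  86  85
   87  88]
 [ 76  74  73  75  74  74  61  61  63  60  62  64  62  62  6
[... 4230 characters left out ...]
72, 173, 175, 176, 161, 114, 106, 164, 179, 177, 177, 176, 177, 119, 158, 176, 180, 180, 181, 179, 177, 182, 181, 180]
250 [177, 176, 175, 176, 114, 118, 170, 179, 178, 175, 180, 180, 142, 167, 177, 177, 176, 177, 176, 179, 176, 177, 179, 181]
254 [172, 170, 171, 122, 117, 167, 180, 184, 181, 182, 179, 160, 168, 180, 178, 178, 176, 176, 177, 177, 176, 177, 176, 177]
258 [169, 171, 139, 104, 102, 97, 117, 131, 105, 104, 106, 137, 169, 174, 175, 175, 176, 180, 180, 181, 180, 179, 177, 177]
262 [167, 168, 168, 172, 171, 171, 169, 171, 173, 174, 173, 176, 175, 174, 173, 175, 176, 174, 178, 176, 177, 177, 176, 179]
jar 3.9; tin 4.6; glue 4.0; tape 4.8; brush 31.9; offcut_a 3.9; r 74.9; tower 5.2;
```

```bash
python3 - <<'E'
from h import *
from station import r
a=dict(np.load("side0.npz"))["frame"]; c=r.capture("side"); b=c["frame"]
for nm,(x,y,w,h) in dict(brush=(205,320,42,82),screwbox_offcut=(352,400,42,34),tape=(226,274,44,32),jar=(394,218,40,68),block_a=(275,300,40,60)).items(): print(nm,round(float(cv2.absdiff(a[y:y+h,x:x+w],b[y:y+h,x:x+w]).mean()),1))
r.finish_job(); print(r.sense()["time_s"])
E
```

```text
brush 6.5
screwbox_offcut 5.3
tape 6.5
jar 5.6
block_a 36.7
the job is handed in; nothing more can be done
the job is handed in; nothing more can be done
```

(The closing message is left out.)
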